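# Put the bottling gear away on the drying racks

### The arm

A 7-joint arm with a two-finger parallel gripper is mounted at the origin on the work surface. World frame = base frame: x ahead of the robot, y to its left, z up, the work surface at z = 0. Lengths are in m, angles in rad, forces in N, time in s.
With the tool pointing down it reaches from about 0.425 to 0.875 m from the base axis. Payload 4.7 kg.
Tool frame: the origin (TCP) lies midway between the tips of the shut fingers; the grasp point (between the pads) lies 19 mm behind it; z points along the fingers, y is the line along which they close (so a half turn about z gives the same grasp; the last joint's range is limited). The gripper opens to 87 mm and grips with 3 to 60 N. Pads are 19 mm wide; open, the fingers measure 117 mm over their backs; the gripper's body (75 mm by 190 mm) begins 51 mm behind the grasp point.
Start: joints at [-1.235, 0.321, -0.07, 1.45, 0.023, 1.371, -0.057], TCP at [0.206, 0.617, 0.223] pointing down, gripper open.
Joint ranges: [-2.86, 2.86], [-0.3, 2.09], [-1.38, 1.24], [0.06, 2.45], [-1.56, 4.7], [0.09, 2.05], [-2.69, 2.69]. Speed limits (rad/s): [2.57, 2.57, 3.14, 3.14, 3.14, 3.14, 3.14].

### API

Orientations are given as a rotation vector (axis times angle).
In Python, from bench import ctrl, get_image, calibration gives the robot as it stands.
- The arm moves only by the tool apply_moves, never from a script. Its arguments are lists of equal length, an entry for each row: "dp": the shift along the tool's x, y, z in m, a list of three; "twist": the turn, a rotation vector about the tool's x, y, z in rad, a list of three; "fingers": the closure, from 0 (fully open) to 1 (shut). In form: {"dp": [[dx, dy, dz], ...], "twist": [[ax, ay, az], ...], "fingers": [fingers, ...]}. A call has 1 to 10 rows; each row shifts and turns the commanded pose from where the row before left it, along the tool's axes as they then stand; what a row does not reach is not made up. A row lasts 1/10 s, in which the tool goes at most 50 mm and 8.59 degrees, less where a joint would pass 70% of its speed; a pose out of reach is approached as far as the arm can. A call is refused whole if a number of a shift passes 0.05 or a number of a turn 0.15, either way. A call with a gripper value outside its range is refused whole. The fingers move at their own pace and stop on an object; "newtons" is the grip in N (left out, the last holds). Time passes only in rows, so rows that do not move let the fingers close. It gives the time, the measured TCP pose, the force, the opening and the grip force at its end, in the units of the state.
- ctrl.get_state(): the state, without advancing time (a new reading comes with each control period).
- get_image(name): name is "scene" or "side" or "wrist"; returns the picture (480x640x3 uint8, red, green, blue); there is no depth.
- calibration(name): a dict with "fx", "fy", "cx", "cy" (pixels), "eye" and "attitude" of the camera in the world; the wrist camera has in their place "hand_eye" (4x4, takes a point from camera to tool coordinates, whose origin is the TCP and whose axes are the flange's). Camera axes: x right, y up, looking along -z (the intrinsics and any distortion apply to the point x, -y, -z); pixel columns grow to the right and rows downward; lengths in m; the calibration is good to about 2 mm. A picture is of the moment at which its call begins: read the wrist's pose just before it. calibration takes no time and is no camera call.
- ctrl.close_job(): hands the job in; it is judged then, once.
The state is a dict: "time": time; "joint_positions": joint angles; "qd": joint speeds; "joint_torque": joint torques, N m; "position": TCP position; "tool_rot": TCP orientation; "ft_force": force on the tool from outside, world axes, zero at the start; "torque": the same for the moment, N m; "grip_width": opening from 0.0 (shut) to 1.0 (fully open); "grip_force": force on a finger pad.
Only numpy, scipy, OpenCV 4.12 (cv2) and the standard library are available. Lean on these libraries where they do the work, as an engineer would, in place of code of your own. Each camera call takes 0.05 s, during which the arm holds its last target. There are 200 camera calls.

### The job

Bottling is done and the washed gear has to go on its racks: press every steel filling tube down into a pair of sprung clips on the cradle until it snaps fully home, with its middle about midway between the two clips, and hang every spanner by its eye on a peg of the stand, one to a peg. Leave the bottles, jar, cup, tin and wood offcut where they are.

Things in the scene. Friction and masses are not known exactly. Their poses are not given: they have to be found in the camera images.
- tube1: Stainless filling tube: straight, round, 22 mm in diameter, 200 mm long, with a brass hex nut (26 mm across flats, 14 mm long) at each end that keeps it from rolling; 160 g. Origin at its centre, x along the tube. Starts lying on the 3 mm thick black draining mat. May be absent
- tube2: Stainless filling tube: straight, round, 22 mm in diameter, 200 mm long, with a brass hex nut (26 mm across flats, 14 mm long) at each end that keeps it from rolling; 160 g. Origin at its centre, x along the tube. Starts lying on the 3 mm thick black draining mat. May be absent
- tube3: Stainless filling tube: straight, round, 22 mm in diameter, 200 mm long, with a brass hex nut (26 mm across flats, 14 mm long) at each end that keeps it from rolling; 160 g. Origin at its centre, x along the tube. Starts lying on the 3 mm thick black draining mat. May be absent
- tube4: Stainless filling tube: straight, round, 22 mm in diameter, 200 mm long, with a brass hex nut (26 mm across flats, 14 mm long) at each end that keeps it from rolling; 160 g. Origin at its centre, x along the tube. Starts lying on the 3 mm thick black draining mat. May be absent
- clip1 (a point): First of four tube places on the drying cradle (fixed; white tray 160 x 285 mm, two wooden rails, four black sprung clips on each): where the centre of a fully seated tube lies, 71 mm above the table. x along the seated tube, z up; the places follow 66 mm apart along y. The tube lies across both rails in a pair of clips, centred 50 mm either side of this point along x
- clip2 (a point): Second place, as clip1. Each clip is 24 mm long and opens upwards: two sprung arms with flared ends, 34 mm apart at the top, 21 mm above this point, and lips 15 mm apart, 9 mm above this point. Between the two rails all is free down to 11 mm over the table, so a tube can be held by its middle while it is pushed straight down
- clip3 (a point): Third place, as clip1. A tube merely laid on the lips of both clips stays about 18 mm too high; pressing it straight down through both at once takes about 15 to 20 N, then the arms snap over it and it sits on the clip floors, gripped
- clip4 (a point): Fourth place, as clip1
- spanner1: Flat steel tap spanner with a red handle, 186 mm long, 8 mm thick, 200 g, starting flat on the table. Origin at mid thickness, near its centre of mass; x points along the handle to the hanging eye, z is normal to the flat. Handle 20 mm wide, from 47 mm behind the origin to 63 mm ahead; behind it an open jaw 44 mm wide. May be absent
- eye1 (a point): Centre of the hanging eye of the red spanner, 80 mm from its origin along x: a ring of 8 mm round bar, 42 mm across outside, with a hole about 24 mm across
- spanner2: Flat steel tap spanner with a blue handle, 186 mm long, 8 mm thick, 200 g, starting flat on the table. Origin at mid thickness, near its centre of mass; x points along the handle to the hanging eye, z is normal to the flat. Handle 20 mm wide, from 47 mm behind the origin to 63 mm ahead; behind it an open jaw 44 mm wide. May be absent
- eye2 (a point): Centre of the hanging eye of the blue spanner, 80 mm from its origin along x: a ring of 8 mm round bar, 42 mm across outside, with a hole about 24 mm across
- spanner3: Flat steel tap spanner with a yellow handle, 186 mm long, 8 mm thick, 200 g, starting flat on the table. Origin at mid thickness, near its centre of mass; x points along the handle to the hanging eye, z is normal to the flat. Handle 20 mm wide, from 47 mm behind the origin to 63 mm ahead; behind it an open jaw 44 mm wide. May be absent
- eye3 (a point): Centre of the hanging eye of the yellow spanner, 80 mm from its origin along x: a ring of 8 mm round bar, 42 mm across outside, with a hole about 24 mm across
- peg1 (a point): Root of the left (+y) peg of three on the peg stand: on the front face of the upper slat, 235 mm above the table. z up, y along the slat, -x to the front. The peg is a round steel bar 10 mm thick that rises at 45 degrees to the front: 60 mm from this root along (-1, 0, 1), plus a 5 mm round end. A spanner let go with its eye over the peg swings down and slides to the root
- peg2 (a point): Root of the middle peg, as peg1, 75 mm from it. The stand is fixed: two steel posts 115 mm either side of this peg carry two wooden slats, 220 to 250 mm and 95 to 125 mm above the table, with flush front faces; open below and between them
- peg3 (a point): Root of the right (-y) peg, as peg1, 75 mm from peg2
- bottle1: Bystander: green swing-top bottle 70 mm across and 256 mm tall; origin at the centre of its underside
- bottle2: Bystander: green swing-top bottle 70 mm across and 256 mm tall; origin at the centre of its underside
- bottle3: Bystander: brown swing-top bottle 70 mm across and 256 mm tall; origin at the centre of its underside
- gasket_jar: Bystander: small jar with a red lid, 52 mm across and 62 mm tall; origin at the centre of its underside
- funnel_cup: Bystander: white plastic cup, 64 mm across and 70 mm tall; origin at the centre of its underside
- offcut: Bystander: pale wood offcut 85 x 40 x 30 mm; origin at the centre of its underside
- cap_tin: Bystander: low round blue tin with a metal lid, 73 mm across and 32 mm tall; origin at the centre of its underside

How it is judged:
At the end, for the whole second after the job is handed in: Each tube is snapped into a clip place (centre within 4 mm sideways, +3/-4 mm in height, 20 mm lengthwise; parallel within 0.07 rad). Each spanner hangs at rest, eye within 35 mm of its own peg's root and over 190 mm high, handle within 0.35 rad of vertical (((x of tube1 in the frame of clip1 between -0.02 and 0.02 m and y of tube1 in the frame of clip1 between -0.004 and 0.004 m and z of tube1 in the frame of clip1 between -0.004 and 0.003 m and angle between the x axis of tube1 and the x axis of clip1, either way round below 0.07 rad) or (x of tube1 in the frame of clip2 between -0.02 and 0.02 m and y of tube1 in the frame of clip2 between -0.004 and 0.004 m and z of tube1 in the frame of clip2 between -0.004 and 0.003 m and angle between the x axis of tube1 and the x axis of clip2, either way round below 0.07 rad) or (x of tube1 in the frame of clip3 between -0.02 and 0.02 m and y of tube1 in the frame of clip3 between -0.004 and 0.004 m and z of tube1 in the frame of clip3 between -0.004 and 0.003 m and angle between the x axis of tube1 and the x axis of clip3, either way round below 0.07 rad) or (x of tube1 in the frame of clip4 between -0.02 and 0.02 m and y of tube1 in the frame of clip4 between -0.004 and 0.004 m and z of tube1 in the frame of clip4 between -0.004 and 0.003 m and angle between the x axis of tube1 and the x axis of clip4, either way round below 0.07 rad)) and ((x of tube2 in the frame of clip1 between -0.02 and 0.02 m and y of tube2 in the frame of clip1 between -0.004 and 0.004 m and z of tube2 in the frame of clip1 between -0.004 and 0.003 m and angle between the x axis of tube2 and the x axis of clip1, either way round below 0.07 rad) or (x of tube2 in the frame of clip2 between -0.02 and 0.02 m and y of tube2 in the frame of clip2 between -0.004 and 0.004 m and z of tube2 in the frame of clip2 between -0.004 and 0.003 m and angle between the x axis of tube2 and the x axis of clip2, either way round below 0.07 rad) or (x of tube2 in the frame of clip3 between -0.02 and 0.02 m and y of tube2 in the frame of clip3 between -0.004 and 0.004 m and z of tube2 in the frame of clip3 between -0.004 and 0.003 m and angle between the x axis of tube2 and the x axis of clip3, either way round below 0.07 rad) or (x of tube2 in the frame of clip4 between -0.02 and 0.02 m and y of tube2 in the frame of clip4 between -0.004 and 0.004 m and z of tube2 in the frame of clip4 between -0.004 and 0.003 m and angle between the x axis of tube2 and the x axis of clip4, either way round below 0.07 rad)) and ((x of tube3 in the frame of clip1 between -0.02 and 0.02 m and y of tube3 in the frame of clip1 between -0.004 and 0.004 m and z of tube3 in the frame of clip1 between -0.004 and 0.003 m and angle between the x axis of tube3 and the x axis of clip1, either way round below 0.07 rad) or (x of tube3 in the frame of clip2 between -0.02 and 0.02 m and y of tube3 in the frame of clip2 between -0.004 and 0.004 m and z of tube3 in the frame of clip2 between -0.004 and 0.003 m and angle between the x axis of tube3 and the x axis of clip2, either way round below 0.07 rad) or (x of tube3 in the frame of clip3 between -0.02 and 0.02 m and y of tube3 in the frame of clip3 between -0.004 and 0.004 m and z of tube3 in the frame of clip3 between -0.004 and 0.003 m and angle between the x axis of tube3 and the x axis of clip3, either way round below 0.07 rad) or (x of tube3 in the frame of clip4 between -0.02 and 0.02 m and y of tube3 in the frame of clip4 between -0.004 and 0.004 m and z of tube3 in the frame of clip4 between -0.004 and 0.003 m and angle between the x axis of tube3 and the x axis of clip4, either way round below 0.07 rad)) and ((x of tube4 in the frame of clip1 between -0.02 and 0.02 m and y of tube4 in the frame of clip1 between -0.004 and 0.004 m and z of tube4 in the frame of clip1 between -0.004 and 0.003 m and angle between the x axis of tube4 and the x axis of clip1, either way round below 0.07 rad) or (x of tube4 in the frame of clip2 between -0.02 and 0.02 m and y of tube4 in the frame of clip2 between -0.004 and 0.004 m and z of tube4 in the frame of clip2 between -0.004 and 0.003 m and angle between the x axis of tube4 and the x axis of clip2, either way round below 0.07 rad) or (x of tube4 in the frame of clip3 between -0.02 and 0.02 m and y of tube4 in the frame of clip3 between -0.004 and 0.004 m and z of tube4 in the frame of clip3 between -0.004 and 0.003 m and angle between the x axis of tube4 and the x axis of clip3, either way round below 0.07 rad) or (x of tube4 in the frame of clip4 between -0.02 and 0.02 m and y of tube4 in the frame of clip4 between -0.004 and 0.004 m and z of tube4 in the frame of clip4 between -0.004 and 0.003 m and angle between the x axis of tube4 and the x axis of clip4, either way round below 0.07 rad)) and ((distance between eye1 and peg1 below 0.035 m and height (world z) of eye1 above 0.19 m) or (distance between eye1 and peg2 below 0.035 m and height (world z) of eye1 above 0.19 m) or (distance between eye1 and peg3 below 0.035 m and height (world z) of eye1 above 0.19 m)) and angle between each of spanner1, spanner2, spanner3's own x axis and vertical below 0.35 rad and linear speed of each of spanner1, spanner2, spanner3 below 0.05 m/s and ((distance between eye2 and peg1 below 0.035 m and height (world z) of eye2 above 0.19 m) or (distance between eye2 and peg2 below 0.035 m and height (world z) of eye2 above 0.19 m) or (distance between eye2 and peg3 below 0.035 m and height (world z) of eye2 above 0.19 m)) and ((distance between eye3 and peg1 below 0.035 m and height (world z) of eye3 above 0.19 m) or (distance between eye3 and peg2 below 0.035 m and height (world z) of eye3 above 0.19 m) or (distance between eye3 and peg3 below 0.035 m and height (world z) of eye3 above 0.19 m)) and distance between eye1 and eye2 above 0.04 m and distance between each of eye1, eye2 and eye3 above 0.04 m); the robot touches nothing.
It fails at once if a bottle, the jar, the cup, the tin or the wood offcut is moved more than 30 mm or tipped over (distance of any of bottle1, bottle2, bottle3, gasket_jar, funnel_cup, offcut, cap_tin from where it was at the start of the episode above 0.03 m or angle between any of bottle1, bottle2, bottle3, gasket_jar, funnel_cup, offcut, cap_tin's own z axis and vertical above 0.3 rad).
Of tube1, tube2, tube3, tube4, spanner1, spanner2, spanner3 only 6 to 7 are there at a start; the rules pass over those that are not, and their reading is None.
At some moment in a run one of tube1, tube2, tube3, tube4, spanner1, spanner2, spanner3 may be knocked a few centimetres aside while the robot is not near it.
Once in a run the grip may slacken for a moment while it holds something.
It also fails if it takes over 210 s, if anything falls off the work surface, if the arm or the gripper's body presses on something with over 40 N, if the wrist force passes 120 N, or if a joint passes its speed limit or range.

## Working session

There is one attempt and no reset: what is moved stays moved. The work goes in short steps, Python scripts to look and compute and a tool call to move; the robot and the scene stay as the last step left them, time stands still between calls to the robot, and variables do not carry over. Pictures are saved under pics/ and viewed, at most 14 in all, crops included, and the job is handed in when it is done.

Besides the shell and the picture viewer there is one more tool, called in YAML: its name, and indented under it one key for each argument. apply_moves: Moves the arm, as the interface text tells. Its arguments: {"type":"object","properties":{"dp":{"type":"array"},"twist":{"type":"array"},"fingers":{"type":"array"},"newtons":{"type":"number"}},"required":["dp","twist","fingers"]}

```bash
ls; mkdir -p pics
python3 - <<'E'
from bench import ctrl,get_image,calibration
import cv2,numpy as np
for n in("scene","side","wrist"):
    cv2.imwrite(f"pics/{n}0.png",get_image(n)[:,:,::-1]); print(n,calibration(n))
print(ctrl.get_state())
E
```

```text
pics
scene {'fx': 604.676070478288, 'fy': 604.676070478288, 'cx': 324.47486784404583, 'cy': 245.20074639637068, 'eye': array([1.64738759, 0.03212847, 1.17290994]), 'attitude': array([0.61309188, 0.64450851, 1.47510766])}
side {'fx': 595.4175127587441, 'fy': 595.4175127587441, 'cx': 316.69450064272655, 'cy': 238.4091831492607, 'eye': array([ 0.46474167, -1.04202021,  1.29853581]), 'attitude': array([ 0.73492808, -0.03520605, -0.11725567])}
wrist {'fx': 392.27768444279536, 'fy': 392.27768444279536, 'cx': 322.000787206708, 'cy': 239.13120633326486, 'hand_eye': array([[ 3.27492897e-04,  9.65107912e-01,  2.61852270e-01,
         7.13344515e-02],
       [ 9.99999946e-01, -3.13662031e-04, -9.46150755e-05,
        -7.02473603e-04],
       [-9.18064304e-06,  2.61852287e-01, -9.65107963e-01,
        -1.63301225e-01],
       [ 0.00000000e+00,  0.00000000e+00,  0.00000000e+00,
         1.00000000e+00]])}
{'time': 0.15, 'joint_positions': array([-1.23488867,  0.32163507, -0.07007248,  1.45136924,  0.02264043,
        1.37083909, -0.05692575]), 'qd': array([ 1.66441878e-03, -1.91212520e-04,  3.15276060e-04, -3.43590919e-03,
       -1.67146342e-05, -6.06668651e-05,  1.52023544e-03]), 'joint_torque': array([ 6.92929234e-05, -4.91791070e+01, -4.04440518e-01, -3.12878287e+01,
       -6.39483612e-02,  4.04784805e-02,  1.24828462e-04]), 'position': array([0.20551607, 0.61621209, 0.22173699]), 'tool_rot': array([-5.03307588e-01, -3.10090697e+00,  2.29578354e-03]), 'ft_force': array([ 0.56322193, -0.18831623, -0.71588632]), 'torque': array([ 0.02271993, -0.01691346, -0.01085678]), 'grip_force': 0.0, 'grip_width': 1.000875235944543}
```

View pics/scene0.png

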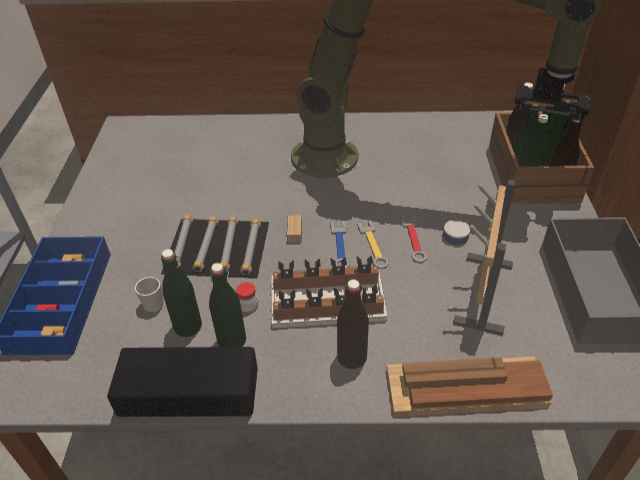

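View pics/side0.png

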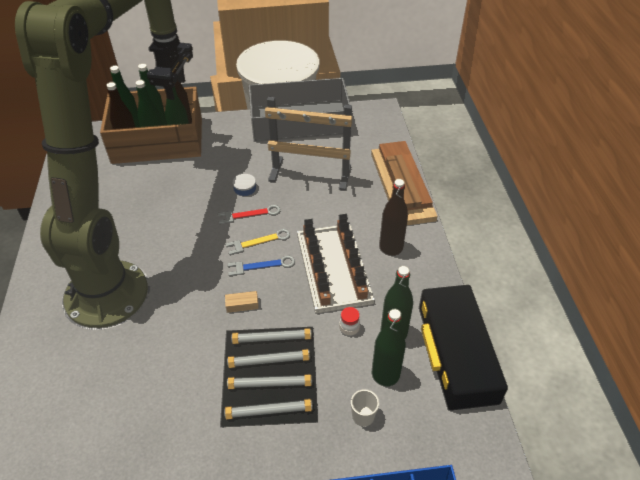

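```bash
cat > h.py <<'E'
import numpy as np,cv2
from scipy.spatial.transform import Rotation as R
from bench import ctrl,get_image,calibration
def cam(n,st=None):
    c=calibration(n)
    if n=="wrist":
        st=st or ctrl.get_state(); T=np.eye(4); T[:3,:3]=R.from_rotvec(st['tool_rot']).as_matrix(); T[:3,3]=st['position']
        M=T@c['hand_eye']; return c,M[:3,:3],M[:3,3]
    return c,R.from_rotvec(c['attitude']).as_matrix(),np.array(c['eye'])
def ray(C,uv):
    c,Rm,e=C; uv=np.atleast_2d(uv).astype(float)
    d=np.c_[(uv[:,0]-c['cx'])/c['fx'],-(uv[:,1]-c['cy'])/c['fy'],-np.ones(len(uv))]
    return e,d@Rm.T
def plane(C,uv,z):
    e,d=ray(C,uv); return e+d*((z-e[2])/d[:,2])[:,None]
def proj(C,p):
    c,Rm,e=C; q=(np.atleast_2d(p)-e)@Rm; return np.c_[c['cx']-c['fx']*q[:,0]/q[:,2],c['cy']+c['fy']*q[:,1]/q[:,2]]
def tri(C1,u1,C2,u2):
    A=[];b=[]
    for C,u in((C1,u1),(C2,u2)):
        e,d=ray(C,u); d=d[0]/np.linalg.norm(d[0]); P=np.eye(3)-np.outer(d,d); A.append(P);b.append(P@e)
    return np.linalg.lstsq(np.vstack(A),np.hstack(b),rcond=None)[0]
def blobs(im,lo,hi,amin=30):
    h=cv2.cvtColor(im,cv2.COLOR_RGB2HSV); m=cv2.inRange(h,np.array(lo),np.array(hi))
    n,l,s,c=cv2.connectedComponentsWithStats(m); out=[]
    for i in range(1,n):
        if s[i,4]>=amin:
            ys,xs=np.where(l==i); out.append((c[i],s[i,4],cv2.minAreaRect(np.c_[xs,ys].astype(np.float32))))
    return out
def snap(n,name):
    st=ctrl.get_state(); im=get_image(n); cv2.imwrite(f"pics/{name}.png",im[:,:,::-1]); return im,cam(n,st)
def go(p,yaw=None,tgtR=None):
    """tool-frame shift and twist from present pose to target TCP p; yaw: heading of tool x (tool down)"""
    st=ctrl.get_state(); Rm=R.from_rotvec(st['tool_rot'])
    if tgtR is None: tgtR=down(yaw)
    d=Rm.inv().apply(np.array(p)-st['position']); w=(Rm.inv()*tgtR).as_rotvec()
    print("pos",st['position'].round(4),"shift tool",d.round(4),"twist",w.round(3),"t",round(st['time'],1)); return d,w
def down(yaw): return R.from_euler('z',yaw)*R.from_matrix(np.diag([1.,-1,-1]))
E
python3 - <<'E'
from h import *
st=ctrl.get_state(); print("toolx,y,z\n",R.from_rotvec(st['tool_rot']).as_matrix().round(2))
ims={n:cv2.imread(f"pics/{n}0.png")[:,:,::-1].copy() for n in("scene","side")}
C={n:cam(n) for n in ims}
cols={'blue':((105,120,60),(125,255,255),.004),'yel':((20,140,80),(33,255,255),.004),'red':((0,170,80),(8,255,255),.004),'brass':((10,110,80),(19,255,255),.016)}
for n in ims:
  for k,(lo,hi,z) in cols.items():
    for c,a,r in blobs(ims[n],lo,hi,25):
      p=plane(C[n],c,z)[0]
      if .2<p[0]<.95 and abs(p[1])<.6 and a<1500: 
        L=cv2.boxPoints(r); L=plane(C[n],L,z); e=L[1]-L[0] if np.linalg.norm(L[1]-L[0])>np.linalg.norm(L[2]-L[1]) else L[2]-L[1]
        print(n,k,c.round(0),a,p[:2].round(3),"len",np.linalg.norm(e).round(3),"ang",np.degrees(np.arctan2(e[1],e[0])).round(0)%180)
a=cv2.resize(ims['side'][90:190,240:370],None,fx=4,fy=4,interpolation=cv2.INTER_CUBIC)
b=cv2.resize(ims['scene'][240:340,260:400],None,fx=2.5,fy=2.5,interpolation=cv2.INTER_CUBIC)
d=cv2.resize(ims['scene'][170:340,430:530],(236,400),interpolation=cv2.INTER_CUBIC)
o=np.zeros((600,800,3),np.uint8); o[:400,:520]=a; o[:400,530:766]=d; o[410:600,:350]=b[:190]; 
cv2.imwrite("pics/z1.png",o[:,:,::-1])
E
```

```text
toolx,y,z
 [[-0.95  0.32 -0.  ]
 [ 0.32  0.95 -0.  ]
 [-0.   -0.   -1.  ]]
scene blue [340. 245.] 163 [0.43  0.046] len 0.103 ang 3.0
scene yel [373. 244.] 156 [0.429 0.139] len 0.103 ang 13.0
scene red [411. 230.] 34 [0.372 0.251] len 0.039 ang 5.0
scene red [415. 242.] 54 [0.423 0.257] len 0.057 ang 4.0
scene red [245. 289.] 180 [ 0.593 -0.202] len 0.045 ang 89.0
scene brass [188. 218.] 27 [ 0.323 -0.394] len 0.03 ang 72.0
scene brass [214. 219.] 28 [ 0.33  -0.318] len 0.033 ang 52.0
scene brass [233. 219.] 31 [ 0.331 -0.263] len 0.028 ang 79.0
scene brass [256. 222.] 31 [ 0.343 -0.195] len 0.029 ang 69.0
scene brass [199. 264.] 41 [ 0.513 -0.334] len 0.03 ang 73.0
scene brass [225. 264.] 35 [ 0.514 -0.263] len 0.035 ang 40.0
scene brass [246. 267.] 42 [ 0.526 -0.204] len 0.031 ang 65.0
scene brass [374. 270.] 34 [0.54  0.134] len 0.026 ang 177.0
scene brass [324. 272.] 74 [0.547 0.003] len 0.029 ang 89.0
scene brass [350. 271.] 70 [0.543 0.071] len 0.029 ang 89.0
scene brass [298. 274.] 81 [ 0.552 -0.065] len 0.032 ang 89.0
scene brass [379. 299.] 39 [0.643 0.142] len 0.023 ang 17
[... 926 characters left out ...]
 -0.088] len 0.032 ang 173.0
side brass [324. 296.] 49 [ 0.586 -0.096] len 0.024 ang 173.0
side brass [240. 297.] 116 [ 0.364 -0.072] len 0.076 ang 179.0
side brass [245. 302.] 44 [ 0.376 -0.09 ] len 0.059 ang 4.0
side brass [307. 333.] 55 [ 0.528 -0.208] len 0.033 ang 88.0
side brass [235. 338.] 56 [ 0.345 -0.2  ] len 0.033 ang 88.0
side brass [305. 355.] 58 [ 0.517 -0.27 ] len 0.032 ang 89.0
side brass [231. 362.] 56 [ 0.334 -0.267] len 0.032 ang 93.0
side brass [307. 380.] 63 [ 0.515 -0.339] len 0.029 ang 84.0
side brass [230. 383.] 58 [ 0.332 -0.325] len 0.029 ang 89.0
side brass [307. 405.] 63 [ 0.508 -0.404] len 0.031 ang 88.0
side brass [228. 413.] 60 [ 0.324 -0.399] len 0.03 ang 89.0
```

View pics/z1.png

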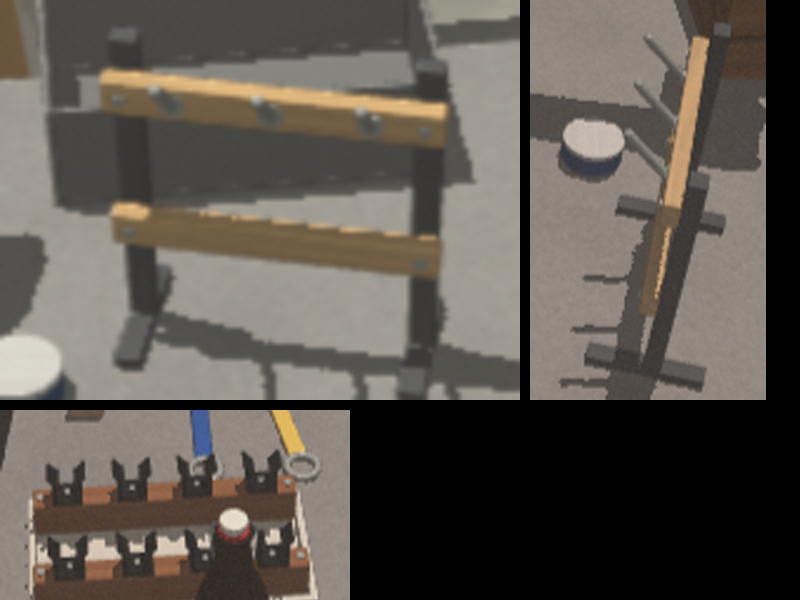

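Run:
```python
from h import *
S,D=cam("scene"),cam("side")
for n,a,b in(("peg1tip",(480,186),(283,116)),("peg2tip",(475.3,206),(306.2,118)),("peg3tip",(472,226.5),(332.5,120.5)),
 ("b3top",(353,286),(400,184)),("b1top",(168,255),(394,316)),("b2top",(218,268),(404,272)),("clip near-left(scene298,274)",(298,274),(324,296))):
    print(n,tri(S,a,D,b).round(3))
print("offcut",plane(D,(241,300),.02).round(3),"tin",plane(D,(244,182),.03).round(3),"cup",plane(D,(365,395),.07).round(3),'jar',plane(D,(350,308),.06).round(3))
go((.56,.2,.42),np.pi)
```

```text
peg1tip [0.524 0.372 0.273]
peg2tip [0.59  0.351 0.271]
peg3tip [0.662 0.331 0.272]
b3top [0.806 0.068 0.245]
b1top [ 0.706 -0.335  0.242]
b2top [ 0.752 -0.22   0.245]
clip near-left(scene298,274) [ 0.575 -0.078  0.019]
offcut [[ 0.366 -0.086  0.02 ]] tin [[0.391 0.365 0.03 ]] cup [[ 0.637 -0.422  0.07 ]] jar [[ 0.642 -0.175  0.06 ]]
pos [0.2055 0.6162 0.2217] shift tool [-0.468  -0.283  -0.1978] twist [-0.001 -0.    -0.322] t 0.1
```

apply_moves:
  dp:
    - [0, 0, -0.04]
    - [0, 0, -0.04]
    - [0, 0, -0.04]
    - [0, 0, -0.04]
    - [0, 0, -0.04]
    - [0, 0, 0]
  twist:
    - [0, 0, 0]
    - [0, 0, 0]
    - [0, 0, 0]
    - [0, 0, 0]
    - [0, 0, 0]
    - [0, 0, 0]
  fingers: [0, 0, 0, 0, 0, 0]

```text
time: 0.75
position: [0.2059, 0.6179, 0.4292]
tool_rot: [0.503, 3.1, 0.016]
ft_force: [0.0, 0.7, 0.1]
grip_width: 1.004
grip_force: 0.0
```

apply_moves:
  dp:
    - [-0.039, -0.024, 0]
    - [-0.039, -0.024, 0]
    - [-0.039, -0.024, 0]
    - [-0.039, -0.024, 0]
    - [-0.039, -0.024, 0]
    - [-0.039, -0.024, 0]
    - [-0.039, -0.024, 0]
    - [-0.039, -0.024, 0]
    - [-0.039, -0.024, 0]
    - [-0.039, -0.024, 0]
  twist:
    - [0, 0, 0]
    - [0, 0, 0]
    - [0, 0, 0]
    - [0, 0, 0]
    - [0, 0, 0]
    - [0, 0, 0]
    - [0, 0, 0]
    - [0, 0, 0]
    - [0, 0, 0]
    - [0, 0, 0]
  fingers: [0, 0, 0, 0, 0, 0, 0, 0, 0, 0]

```text
time: 1.75
position: [0.5004, 0.2639, 0.4218]
tool_rot: [-0.503, -3.1, 0.0]
ft_force: [0.9, 0.3, 0.5]
grip_width: 1.001
grip_force: 0.0
```

apply_moves:
  dp:
    - [-0.039, -0.024, 0]
    - [-0.039, -0.024, 0]
    - [0, 0, 0]
    - [0, 0, 0]
    - [0, 0, 0]
    - [0, 0, 0]
  twist:
    - [0, 0, 0]
    - [0, 0, -0.1]
    - [0, 0, -0.1]
    - [0, 0, -0.1]
    - [0, 0, 0]
    - [0, 0, 0]
  fingers: [0, 0, 0, 0, 0, 0]

```text
time: 2.35
position: [0.5583, 0.1956, 0.4219]
tool_rot: [-0.037, -3.141, 0.0]
ft_force: [-0.0, -0.8, 0.5]
grip_width: 1.0
grip_force: 0.0
```

Run:
```python
from h import *
im,C=snap("wrist","w1"); go((.6,.03,.42),np.pi)
```

```text
pos [0.5582 0.1957 0.4221] shift tool [-0.0456 -0.1647  0.0021] twist [-0.    -0.001 -0.023] t 2.4
```

View pics/w1.png

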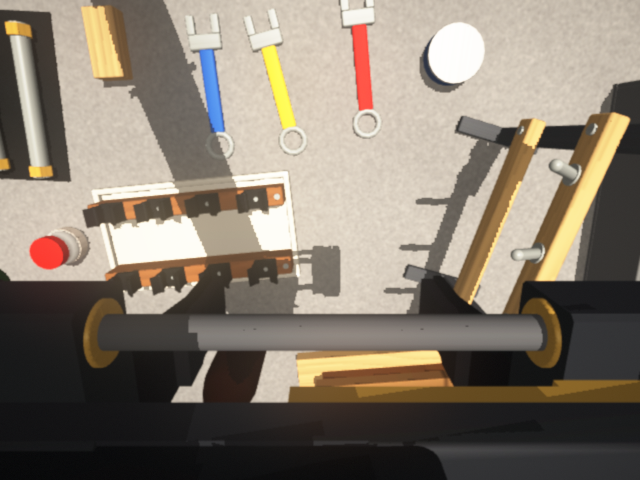

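apply_moves:
  dp:
    - [-0.024, -0.033, 0.012]
    - [-0.024, -0.033, 0.012]
    - [-0.024, -0.033, 0.012]
    - [-0.024, -0.033, 0.012]
    - [-0.024, -0.033, 0.012]
    - [0, 0, 0]
    - [0, 0, 0]
  twist:
    - [0, 0, -0.023]
    - [0, 0, 0]
    - [0, 0, 0]
    - [0, 0, 0]
    - [0, 0, 0]
    - [0, 0, 0]
    - [0, 0, 0]
  fingers: [0, 0, 0, 0, 0, 0, 0]

```text
time: 3.1
position: [0.6779, 0.0294, 0.3615]
tool_rot: [-0.002, -3.14, 0.0]
ft_force: [-0.4, -0.2, -0.1]
grip_width: 0.995
grip_force: 0.0
```

Run:
```python
from h import *
st=ctrl.get_state(); print(st['position'])
im,C=snap("wrist","w2")
st1=dict(st); st1['position']=np.array([.5582,.1957,.4221]); st1['tool_rot']=np.array([-.037,-3.141,0])
C1=cam("wrist",st1)
print("pegtips",plane(C1,[(556,165),(517,255)],.277).round(4))
print("eyes",plane(C1,[(220,145),(292,140),(367,123)],.004).round(4))
print("tray",plane(C1,[(95,191),(287,173),(297,275)],.01).round(3))
```

```text
[0.67786123 0.02936718 0.36152225]
pegtips [[0.5149 0.3774 0.277 ]
 [0.5875 0.355  0.277 ]]
eyes [[0.5002 0.0493 0.004 ]
 [0.4956 0.1534 0.004 ]
 [0.4747 0.261  0.004 ]]
tray [[ 0.561 -0.139  0.01 ]
 [ 0.542  0.145  0.01 ]
 [ 0.7    0.153  0.01 ]]
```

View pics/w2.png

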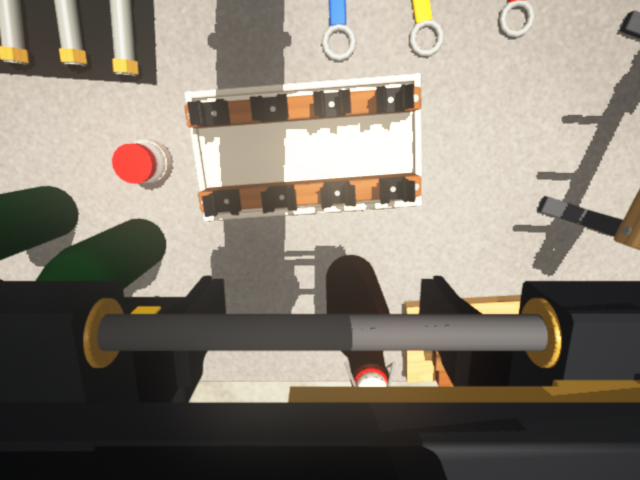

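Run:
```python
from h import *
C=cam("wrist")
im=cv2.imread("pics/w2.png"); g=cv2.cvtColor(im,cv2.COLOR_BGR2GRAY).astype(float)
pts=[]
for u,v in [(214,113),(272,108),(331,103),(390,99),(226,201),(281,196),(337,193),(393,189)]:
    w=g[v-5:v+6,u-5:u+6]; w=np.clip(w-60,0,None); ys,xs=np.mgrid[v-5:v+6,u-5:u+6]; pts.append(((w*xs).sum()/w.sum(),(w*ys).sum()/w.sum()))
P=plane(C,pts,.061); print(np.round(pts,1).tolist(),"\n",P.round(4))
a,b=P[:4],P[4:]; print("mid",((a+b)/2).round(4)); d=b-a; print(np.linalg.norm(d,axis=1),np.degrees(np.arctan2(d[:,1],d[:,0]))); r=a[3]-a[0]+b[3]-b[0]; print("row dir",np.degrees(np.arctan2(-r[0],r[1])),np.linalg.norm(r)/6)
print("eyes",plane(C,[(339,41),(426,38)],.004).round(4))
```

```text
[[212.9, 113.1], [272.4, 108.5], [330.8, 103.4], [390.2, 99.1], [225.9, 200.7], [281.3, 196.1], [336.8, 192.8], [392.5, 188.8]] 
 [[ 0.5849 -0.0926  0.061 ]
 [ 0.5799 -0.0253  0.061 ]
 [ 0.5743  0.0404  0.061 ]
 [ 0.5697  0.1068  0.061 ]
 [ 0.6847 -0.0842  0.061 ]
 [ 0.6791 -0.0178  0.061 ]
 [ 0.675   0.0483  0.061 ]
 [ 0.6701  0.1144  0.061 ]]
mid [[ 0.6348 -0.0884  0.061 ]
 [ 0.6295 -0.0216  0.061 ]
 [ 0.6246  0.0443  0.061 ]
 [ 0.6199  0.1106  0.061 ]]
[0.10017542 0.09952107 0.10105421 0.10072886] [4.79901678 4.33093409 4.48063258 4.28534296]
row dir 4.286667293210596 0.06653037035674637
eyes [[0.4987 0.0511 0.004 ]
 [0.4952 0.1563 0.004 ]]
```

apply_moves:
  dp:
    - [0, 0, 0]
    - [0, 0, 0]
    - [0, 0, 0]
    - [0, 0, 0]
    - [0, 0, 0]
    - [0, 0, 0]
    - [0, 0, 0]
    - [0, 0, 0]
    - [0, 0, 0]
    - [0, 0, 0]
  twist:
    - [0, 0, 0.146]
    - [0, 0, 0.146]
    - [0, 0, 0.146]
    - [0, 0, 0.146]
    - [0, 0, 0.146]
    - [0, 0, 0.146]
    - [0, 0, 0.146]
    - [0, 0, 0.146]
    - [0, 0, 0.146]
    - [0, 0, 0.146]
  fingers: [0.4, 0.4, 0.4, 0.4, 0.4, 0.4, 0.4, 0.4, 0.4, 0.4]
  newtons: 45

```text
time: 4.15
position: [0.6775, 0.0328, 0.3637]
tool_rot: [-2.097, -2.339, -0.004]
ft_force: [-0.4, -0.1, -1.0]
grip_width: 0.601
grip_force: 0.0
```

apply_moves:
  dp:
    - [0, 0, 0]
    - [0, 0, 0]
    - [0, 0, 0]
    - [0, 0, 0]
    - [0, 0, 0]
    - [0, 0, 0]
    - [0, 0, 0]
    - [0, 0, 0]
    - [0, 0, 0]
    - [0, 0, 0]
  twist:
    - [0, 0, 0.146]
    - [0, 0, 0.146]
    - [0, 0, 0.146]
    - [0, 0, 0.146]
    - [0, 0, 0.146]
    - [0, 0, 0.146]
    - [0, 0, 0.146]
    - [0, 0, 0.146]
    - [0, 0, 0.146]
    - [0, 0, 0.146]
  fingers: [0.4, 0.4, 0.4, 0.4, 0.4, 0.4, 0.4, 0.4, 0.4, 0.4]

```text
time: 5.15
position: [0.6776, 0.0328, 0.3635]
tool_rot: [-3.12, -0.345, -0.002]
ft_force: [-0.7, 0.8, -0.3]
grip_width: 0.603
grip_force: 0.0
```

apply_moves:
  dp:
    - [-0.035, -0.005, 0.0]
    - [-0.035, -0.005, 0.04]
    - [-0.035, -0.005, 0.04]
    - [-0.035, -0.005, 0.04]
    - [-0.035, -0.005, 0.04]
    - [-0.035, -0.005, 0.04]
    - [-0.035, -0.003, 0.04]
    - [0, 0, 0.02]
    - [0, 0, 0]
    - [0, 0, 0]
  twist:
    - [0, 0, 0.146]
    - [0, 0, 0]
    - [0, 0, 0]
    - [0, 0, 0]
    - [0, 0, 0]
    - [0, 0, 0]
    - [0, 0, 0]
    - [0, 0, 0]
    - [0, 0, 0]
    - [0, 0, 0]
  fingers: [0.4, 0.4, 0.4, 0.4, 0.4, 0.4, 0.4, 0.4, 0.4, 0.4]

```text
time: 6.15
position: [0.4456, 0.0395, 0.1191]
tool_rot: [-3.138, -0.123, -0.004]
ft_force: [0.6, -0.8, 1.3]
grip_width: 0.6
grip_force: 0.0
```

Run:
```python
from h import *
go((.4315,.045,.003),np.radians(4)); print(ctrl.get_state()['joint_positions'].round(2))
im,C=snap("side","s1"); D=C
for k,lo,hi in(('blue',(105,120,60),(125,255,255)),('yel',(20,140,80),(33,255,255)),('red',(0,170,80),(8,255,255))):
    for c,a,r in blobs(im,lo,hi,25):
        p=plane(D,c,.004)[0]
        if .3<p[0]<.6 and -.02<p[1]<.35: print(k,a,p.round(4))
```

```text
pos [0.4456 0.0395 0.1191] shift tool [-0.0139 -0.0064  0.1161] twist [-0.001 -0.002  0.009] t 6.2
[-1.07 -0.09  0.9   2.09  0.08  1.11 -1.7 ]
blue 193 [0.4252 0.0433 0.004 ]
yel 60 [0.3904 0.1288 0.004 ]
red 65 [0.3742 0.2496 0.004 ]
```

apply_moves:
  dp:
    - [-0.014, -0.006, 0.02]
    - [0, 0, 0.03]
    - [0, 0, 0.03]
    - [0, 0, 0.02]
    - [0, 0, 0.016]
    - [0, 0, 0]
    - [0, 0, 0]
  twist:
    - [0, 0, 0]
    - [0, 0, 0]
    - [0, 0, 0]
    - [0, 0, 0]
    - [0, 0, 0]
    - [0, 0, 0]
    - [0, 0, 0]
  fingers: [0.4, 0.4, 0.4, 0.4, 0.4, 0.4, 0.4]

```text
time: 6.9
position: [0.4317, 0.0433, 0.0028]
tool_rot: [3.139, 0.121, 0.003]
ft_force: [-0.4, 0.5, 0.2]
grip_width: 0.602
grip_force: 0.0
```

apply_moves:
  dp:
    - [0, 0, 0]
    - [0, 0, 0]
    - [0, 0, 0]
    - [0, 0, 0]
    - [0, 0, 0]
    - [0, 0, 0]
    - [0, 0, -0.02]
    - [0, 0, -0.03]
    - [0, 0, 0]
    - [0, 0, 0]
  twist:
    - [0, 0, 0]
    - [0, 0, 0]
    - [0, 0, 0]
    - [0, 0, 0]
    - [0, 0, 0]
    - [0, 0, 0]
    - [0, 0, 0]
    - [0, 0, 0]
    - [0, 0, 0]
    - [0, 0, 0]
  fingers: [1, 1, 1, 1, 1, 1, 1, 1, 1, 1]

```text
time: 7.9
position: [0.43, 0.0436, 0.0516]
tool_rot: [-3.138, -0.121, -0.001]
ft_force: [0.1, 0.2, -2.5]
grip_width: 0.223
grip_force: 44.8
```

apply_moves:
  dp:
    - [0.02, 0, -0.03]
    - [0.02, 0, -0.035]
    - [0.02, 0, -0.035]
    - [0, 0, -0.035]
    - [0, 0, -0.035]
    - [0, 0, -0.035]
    - [0, 0, -0.035]
    - [0, 0, -0.035]
    - [0, 0, -0.035]
    - [0, 0, 0]
  twist:
    - [0, 0, 0]
    - [0, 0, 0]
    - [0, 0, -0.134]
    - [0, 0, -0.134]
    - [0, 0, -0.134]
    - [0, 0, -0.134]
    - [0, 0, -0.134]
    - [0, 0, -0.134]
    - [0, 0, -0.134]
    - [0, 0, -0.134]
  fingers: [1, 1, 1, 1, 1, 1, 1, 1, 1, 1]

```text
time: 8.9
position: [0.4916, 0.0484, 0.3643]
tool_rot: [2.631, 1.714, 0.007]
ft_force: [-0.5, 0.7, -2.7]
grip_width: 0.222
grip_force: 44.8
```

```bash
cat >> h.py <<'E'
FR=np.array([-np.sin(np.radians(17)),-np.cos(np.radians(17)),0]); D=(FR+[0,0,1])/2**.5
TIPS=np.array([[.518,.376,.277],[.5885,.3535,.277],[.661,.331,.277]])
def hang(k,out,tilt=.44,eye=(.068,0,-.001),yaw=np.radians(73)):
    """target with eye 'out' m beyond the end-ball centre of peg k (1..3)"""
    T=down(yaw)*R.from_euler('y',tilt); p=TIPS[k-1]+out*D-T.apply(eye); print("TCP target",p.round(4)); return go(p,tgtR=T)
E
python3 - <<'E'
from h import *
print(hang(3,.035)); print(hang(3,.06,tilt=0))
E
```

```text
TCP target [0.6359 0.2489 0.2719]
pos [0.4916 0.0484 0.3643] shift tool [0.2414 0.0507 0.0933] twist [ 0.03   0.437 -0.117] t 8.9
(array([0.24144257, 0.05071908, 0.09328979]), array([ 0.02977793,  0.43698367, -0.11651597]))
TCP target [0.6287 0.2254 0.3184]
pos [0.4916 0.0484 0.3643] shift tool [0.2172 0.0538 0.0467] twist [ 0.004 -0.002 -0.119] t 8.9
(array([0.21716238, 0.05380393, 0.04668812]), array([ 0.0036041 , -0.00249097, -0.1192506 ]))
```

apply_moves:
  dp:
    - [0.031, 0.008, 0]
    - [0.031, 0.008, 0]
    - [0.031, 0.008, 0]
    - [0.031, 0.008, 0]
    - [0.031, 0.008, 0]
    - [0.031, 0.008, 0]
    - [0.031, 0.006, 0]
    - [0, 0, 0]
    - [0, 0, 0]
  twist:
    - [0, 0, 0]
    - [0, 0, 0]
    - [0, 0, 0]
    - [0, 0, 0]
    - [0, 0, 0]
    - [0, 0, 0]
    - [0, 0, -0.119]
    - [0, 0, 0]
    - [0, 0, 0]
  fingers: [1, 1, 1, 1, 1, 1, 1, 1, 1]

```text
time: 9.8
position: [0.628, 0.2241, 0.3582]
tool_rot: [2.531, 1.861, -0.008]
ft_force: [-0.0, -0.5, -2.2]
grip_width: 0.219
grip_force: 44.8
```

apply_moves:
  dp:
    - [0, 0, 0]
    - [0, 0, 0]
    - [0, 0, 0]
    - [0, 0, 0]
    - [0, 0, 0]
    - [0, 0, 0]
  twist:
    - [0, 0.11, 0]
    - [0, 0.11, 0]
    - [0, 0.11, 0]
    - [0, 0.11, 0]
    - [0, 0, 0]
    - [0, 0, 0]
  fingers: [1, 1, 1, 1, 1, 1]

```text
time: 10.4
position: [0.6276, 0.2224, 0.3615]
tool_rot: [-2.288, -1.678, -0.509]
ft_force: [-0.6, 0.5, -2.0]
grip_width: 0.231
grip_force: 4.5
```

Run:
```python
from h import *
print(hang(3,.035)); im,C=snap("wrist","w3"); print(proj(C,TIPS)); st=ctrl.get_state()
print(proj(C,R.from_rotvec(st['tool_rot']).apply([.068,0,-.001])+st['position']))
```

```text
TCP target [0.6359 0.2489 0.2719]
pos [0.6276 0.2224 0.3615] shift tool [-0.0129  0.0001  0.0929] twist [ 0.002  0.001 -0.008] t 10.4
(array([-0.012947  ,  0.0001264 ,  0.09294482]), array([ 0.00221368,  0.00111834, -0.00782308]))
[[110.76371114 139.15186582]
 [214.50340492 139.51918883]
 [321.05941621 139.0927826 ]]
[[320.01946736 136.86773322]]
```

View pics/w3.png

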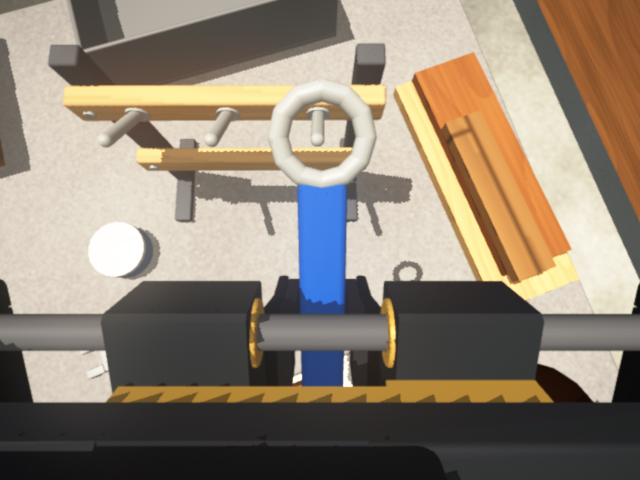

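apply_moves:
  dp:
    - [0, 0, 0]
    - [-0.005, -0.001, 0.02]
    - [-0.005, -0.001, 0.02]
    - [-0.004, -0.001, 0.02]
    - [0, 0, 0.02]
    - [0, 0, 0.013]
    - [0, 0, 0]
    - [0, 0, 0]
  twist:
    - [0, 0, -0.008]
    - [0, 0, 0]
    - [0, 0, 0]
    - [0, 0, 0]
    - [0, 0, 0]
    - [0, 0, 0]
    - [0, 0, 0]
    - [0, 0, 0]
  fingers: [1, 1, 1, 1, 1, 1, 1, 1]

```text
time: 11.25
position: [0.6337, 0.2505, 0.2718]
tool_rot: [-2.28, -1.691, -0.513]
ft_force: [-0.2, 0.3, -2.3]
grip_width: 0.224
grip_force: 45.0
```

```bash
sed -i 's/^TIPS=.*/TIPS=np.array([[.516,.3766,.277],[.5865,.3541,.277],[.659,.3316,.277]])/' h.py
python3 - <<'E'
from h import *
hang(3,.035,eye=(.0695,.0008,-.001)); im,C=snap("wrist","w4"); print(proj(C,TIPS+.0)); print(ctrl.get_state()['grip_force'])
cv2.imwrite("pics/w4c.png",im[20:320,170:470][:,:,::-1])
E
```

```text
TCP target [0.6327 0.2484 0.2712]
pos [0.6337 0.2505 0.2718] shift tool [-0.0022 -0.0003 -0.0004] twist [0.003 0.    0.003] t 11.2
[[  6.57001169 112.27998835]
 [162.85586801 114.59795183]
 [323.01964515 115.78025684]]
44.99723196029663
```

View pics/w4c.png

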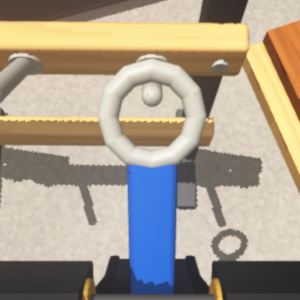

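apply_moves:
  dp:
    - [0.002, 0, 0.011]
    - [0.004, 0, 0.011]
    - [0.004, 0, 0.011]
    - [0.004, 0, 0.011]
    - [0.004, 0, 0.011]
    - [0, 0, 0]
    - [0, 0, 0]
  twist:
    - [0, 0, 0]
    - [0, 0, 0]
    - [0, 0, 0]
    - [0, 0, 0]
    - [0, 0, 0]
    - [0, 0, 0]
    - [0, 0, 0]
  fingers: [1, 1, 1, 1, 1, 1, 1]

```text
time: 12.0
position: [0.6449, 0.2882, 0.229]
tool_rot: [-2.28, -1.691, -0.512]
ft_force: [0.2, -0.5, -2.0]
grip_width: 0.221
grip_force: 45.0
```

Run:
```python
from h import *
hang(3,-.025,eye=(.0695,.0008,-.001)); im,C=snap("wrist","w5"); print(ctrl.get_state()['ft_force'])
cv2.imwrite("pics/w5c.png",im[20:320,170:470][:,:,::-1])
```

```text
TCP target [0.6451 0.289  0.2288]
pos [0.6449 0.2882 0.229 ] shift tool [0.0007 0.     0.0005] twist [0.002 0.001 0.003] t 12.0
[ 0.44123084  1.47278236 -1.01486971]
```

View pics/w5c.png

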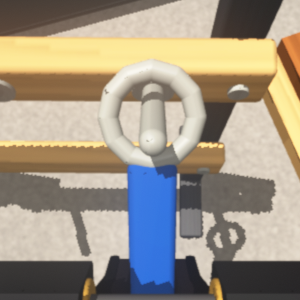

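apply_moves:
  dp:
    - [0, 0, 0]
    - [0, 0, 0]
    - [0, 0, 0]
    - [0, 0, -0.02]
    - [0, 0, -0.03]
    - [0, 0, -0.03]
    - [-0.02, 0, -0.03]
    - [-0.02, 0, -0.03]
    - [-0.02, 0, 0]
    - [0, 0, 0]
  twist:
    - [0, 0, 0]
    - [0, 0, 0]
    - [0, 0, 0]
    - [0, 0, 0]
    - [0, 0, 0]
    - [0, 0, 0]
    - [0, -0.11, 0]
    - [0, -0.11, 0]
    - [0, -0.11, 0]
    - [0, -0.11, 0]
  fingers: [0.4, 0.4, 0.4, 0.4, 0.4, 0.4, 0.4, 0.4, 0.4, 0.4]

```text
time: 13.05
position: [0.6124, 0.1743, 0.3426]
tool_rot: [2.526, 1.856, 0.006]
ft_force: [-0.4, 0.1, -0.2]
grip_width: 0.598
grip_force: 0.0
```

apply_moves:
  dp:
    - [-0.02, 0, 0]
    - [0, 0, 0]
    - [0, 0, 0]
    - [0, 0, 0]
    - [0, 0, 0]
    - [0, 0, 0]
    - [0, 0, 0]
    - [0, 0, 0]
    - [0, 0, 0]
  twist:
    - [0, 0, 0.12]
    - [0, 0, 0.13]
    - [0, 0, 0.13]
    - [0, 0, 0.13]
    - [0, 0, 0.13]
    - [0, 0, 0.13]
    - [0, 0, 0.13]
    - [0, 0, 0.13]
    - [0, 0, 0]
  fingers: [0.4, 0.4, 0.4, 0.4, 0.4, 0.4, 0.4, 0.4, 0.4]

```text
time: 13.95
position: [0.6061, 0.1602, 0.3396]
tool_rot: [3.117, 0.382, 0.008]
ft_force: [-0.9, -0.5, -0.6]
grip_width: 0.602
grip_force: 0.0
```

```bash
cat >> h.py <<'E'
HSV={'blue':((105,120,60),(125,255,255)),'yel':((20,140,80),(33,255,255)),'red':((0,170,80),(8,255,255))}
def spanners():
    im,C=snap("side","s_last")
    for k,(lo,hi) in HSV.items():
        for c,a,r in blobs(im,lo,hi,25):
            p=plane(C,c,.004)[0]
            if .3<p[0]<1. and -.05<p[1]<.7:
                L=plane(C,cv2.boxPoints(r),.004); e=max(L[1]-L[0],L[2]-L[1],key=np.linalg.norm); print(k,a,p.round(4),np.degrees(np.arctan2(e[1],e[0])).round(1),c.round(0),"len",np.linalg.norm(e).round(3))
E
python3 - <<'E'
from h import *
spanners(); go((.431,.139,.08),np.radians(14)); im,C=snap("scene","sc2")
a=cv2.resize(im[170:350,430:540],None,fx=3,fy=3,interpolation=cv2.INTER_CUBIC); cv2.imwrite("pics/sc2c.png",a[:,:,::-1])
E
```

```text
blue 77 [0.6921 0.5319 0.004 ] -97.9 [331. 147.] len 0.096
yel 188 [0.4249 0.1366 0.004 ] 12.7 [259. 240.] len 0.106
red 138 [0.4017 0.2524 0.004 ] 5.1 [250. 213.] len 0.103
pos [0.606  0.1603 0.3394] shift tool [-0.1761 -0.0225  0.2586] twist [ 0.001 -0.004  0.003] t 14.0
```

View pics/sc2c.png

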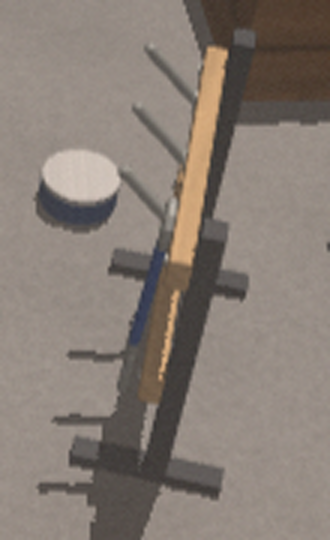

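apply_moves:
  dp:
    - [-0.022, -0.003, 0.02]
    - [-0.022, -0.003, 0.035]
    - [-0.022, -0.003, 0.035]
    - [-0.022, -0.003, 0.035]
    - [-0.022, -0.003, 0.035]
    - [-0.022, -0.003, 0.035]
    - [-0.022, -0.003, 0.035]
    - [-0.022, -0.002, 0.028]
    - [0, 0, 0]
    - [0, 0, 0]
  twist:
    - [0, 0, 0]
    - [0, 0, 0]
    - [0, 0, 0]
    - [0, 0, 0]
    - [0, 0, 0]
    - [0, 0, 0]
    - [0, 0, 0]
    - [0, 0, 0]
    - [0, 0, 0]
    - [0, 0, 0]
  fingers: [0.4, 0.4, 0.4, 0.4, 0.4, 0.4, 0.4, 0.4, 0.4, 0.4]

```text
time: 15.05
position: [0.4306, 0.1404, 0.0799]
tool_rot: [-3.118, -0.387, -0.006]
ft_force: [0.7, 0.2, 0.6]
grip_width: 0.599
grip_force: 0.0
```

```bash
python3 -c "
from h import *
go((.431,.1385,.003),np.radians(14))"
```

```text
pos [0.4306 0.1404 0.0799] shift tool [-0.0004  0.0019  0.0769] twist [ 0.    -0.003  0.002] t 15.1
```

apply_moves:
  dp:
    - [0, 0.002, 0.025]
    - [0, 0, 0.025]
    - [0, 0, 0.017]
    - [0, 0, 0.01]
    - [0, 0, 0]
    - [0, 0, 0]
    - [0, 0, 0]
    - [0, 0, 0]
    - [0, 0, 0]
    - [0, 0, 0]
  twist:
    - [0, 0, 0]
    - [0, 0, 0]
    - [0, 0, 0]
    - [0, 0, 0]
    - [0, 0, 0]
    - [0, 0, 0]
    - [0, 0, 0]
    - [0, 0, 0]
    - [0, 0, 0]
    - [0, 0, 0]
  fingers: [0.4, 0.4, 0.4, 0.4, 0.4, 0.4, 1, 1, 1, 1]

```text
time: 16.05
position: [0.4313, 0.1385, 0.0028]
tool_rot: [3.117, 0.384, 0.006]
ft_force: [-0.3, -0.1, 0.8]
grip_width: 0.318
grip_force: 0.0
```

apply_moves:
  dp:
    - [0, 0, 0]
    - [0, 0, 0]
    - [0, 0, -0.03]
    - [0, 0, -0.035]
    - [0, 0, -0.035]
    - [0, 0, -0.035]
    - [0, 0, -0.035]
    - [0, 0, -0.035]
    - [0, 0, -0.035]
    - [0, 0, 0]
  twist:
    - [0, 0, 0]
    - [0, 0, 0]
    - [0, 0, 0]
    - [0, 0, 0]
    - [0, 0, -0.14]
    - [0, 0, -0.14]
    - [0, 0, -0.14]
    - [0, 0, -0.14]
    - [0, 0, -0.14]
    - [0, 0, -0.14]
  fingers: [1, 1, 1, 1, 1, 1, 1, 1, 1, 1]

```text
time: 17.05
position: [0.4325, 0.1395, 0.2464]
tool_rot: [2.685, 1.629, 0.015]
ft_force: [0.6, 0.3, -2.5]
grip_width: 0.22
grip_force: 44.9
```

apply_moves:
  dp:
    - [0, 0, -0.035]
    - [0, 0, -0.035]
    - [0, 0, -0.03]
    - [0, 0, 0]
  twist:
    - [0, 0, -0.14]
    - [0, 0, -0.05]
    - [0, 0, 0]
    - [0, 0, 0]
  fingers: [1, 1, 1, 1]

```text
time: 17.45
position: [0.4317, 0.139, 0.3456]
tool_rot: [2.523, 1.867, 0.012]
ft_force: [-0.3, 0.5, -1.8]
grip_width: 0.221
grip_force: 44.9
```

```bash
python3 -c "
from h import *
hang(2,.06,tilt=0,eye=(.069,.0008,-.001));print(ctrl.get_state()['grip_force'])"
```

```text
TCP target [0.5532 0.2478 0.3184]
pos [0.4317 0.139  0.3456] shift tool [0.1394 0.0842 0.0284] twist [ 0.007 -0.005  0.   ] t 17.4
44.91968750953674
```

apply_moves:
  dp:
    - [0.028, 0.017, 0]
    - [0.028, 0.017, 0]
    - [0.028, 0.017, 0]
    - [0.028, 0.017, 0]
    - [0.027, 0.016, 0]
    - [0, 0, 0]
    - [0, 0, 0]
    - [0, 0, 0]
    - [0, 0, 0]
    - [0, 0, 0]
  twist:
    - [0, 0, 0]
    - [0, 0, 0]
    - [0, 0, 0]
    - [0, 0, 0]
    - [0, 0.09, 0]
    - [0, 0.09, 0]
    - [0, 0.09, 0]
    - [0, 0.09, 0]
    - [0, 0.08, 0]
    - [0, 0, 0]
  fingers: [1, 1, 1, 1, 1, 1, 1, 1, 1, 1]

```text
time: 18.45
position: [0.5503, 0.2429, 0.3407]
tool_rot: [-2.283, -1.682, -0.51]
ft_force: [0.8, -0.4, -1.8]
grip_width: 0.218
grip_force: 44.9
```

```bash
cat >> h.py <<'E'
def look(name,tilt=.44):
    st=ctrl.get_state(); im,C=snap("wrist",name); g=cv2.cvtColor(im,cv2.COLOR_RGB2HSV)
    T=R.from_rotvec(st['tool_rot'])
    print("eye exp",proj(C,T.apply([.069,.0008,-.001])+st['position']).round(0),"tips exp",proj(C,TIPS).round(0).tolist())
    # eye hole: ring = bright low-saturation contour with a hole nearest expectation
    m=cv2.inRange(g,np.array([0,0,110]),np.array([179,70,255])); m[230:]=0
    cs,h=cv2.findContours(m,cv2.RETR_CCOMP,cv2.CHAIN_APPROX_NONE)
    for c,hh in zip(cs,h[0]):
        if hh[3]>=0 and cv2.contourArea(c)>1500: (x,y),r=cv2.minEnclosingCircle(c); print("hole",round(x),round(y),round(r),cv2.contourArea(c))
E
python3 -c "
from h import *
hang(2,.035,eye=(.069,.0008,-.001));look('w6');im=cv2.imread('pics/w6.png');cv2.imwrite('pics/w6c.png',im[20:260,170:470])"
```

```text
TCP target [0.5604 0.2714 0.2715]
pos [0.5503 0.2429 0.3407] shift tool [-0.0022  0.0012  0.0755] twist [ 0.001 -0.    -0.004] t 18.4
eye exp [[324. 139.]] tips exp [[213.0, 120.0], [324.0, 121.0], [439.0, 121.0]]
hole 324 146 33 1560.0
```

View pics/w6c.png

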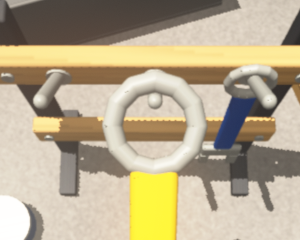

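apply_moves:
  dp:
    - [-0.002, 0.001, 0.025]
    - [0, 0, 0.025]
    - [0, 0, 0.025]
    - [0.004, 0, 0.011]
    - [0.004, 0, 0.011]
    - [0.004, 0, 0.011]
    - [0.004, 0, 0.012]
    - [0.004, 0, 0.011]
    - [0, 0, 0]
    - [0, 0, 0]
  twist:
    - [0, 0, 0]
    - [0, 0, 0]
    - [0, 0, 0]
    - [0, 0, 0]
    - [0, 0, 0]
    - [0, 0, 0]
    - [0, 0, 0]
    - [0, 0, 0]
    - [0, 0, 0]
    - [0, 0, 0]
  fingers: [1, 1, 1, 1, 1, 1, 1, 1, 1, 1]

```text
time: 19.5
position: [0.5733, 0.3154, 0.2318]
tool_rot: [-2.28, -1.69, -0.513]
ft_force: [-0.2, -0.2, -2.3]
grip_width: 0.216
grip_force: 44.9
```

```bash
python3 -c "
from h import *
hang(2,-.025,eye=(.069,.0008,-.001));print(ctrl.get_state()['ft_force'])"
```

```text
TCP target [0.5728 0.3119 0.229 ]
pos [0.5733 0.3154 0.2318] shift tool [-0.0044  0.0005  0.0011] twist [0.003 0.    0.002] t 19.5
[-0.20984253 -0.18443679 -2.28316529]
```

apply_moves:
  dp:
    - [0, 0, 0]
    - [0, 0, 0]
    - [0, 0, 0]
    - [0, 0, -0.02]
    - [0, 0, -0.03]
    - [0, 0, -0.03]
    - [-0.02, 0, -0.03]
    - [-0.02, 0, -0.03]
    - [-0.02, 0, 0]
    - [0, 0, 0]
  twist:
    - [0, 0, 0]
    - [0, 0, 0]
    - [0, 0, 0]
    - [0, 0, 0]
    - [0, 0, 0]
    - [0, 0, 0]
    - [0, -0.11, 0]
    - [0, -0.11, 0]
    - [0, -0.11, 0]
    - [0, -0.11, 0]
  fingers: [0.4, 0.4, 0.4, 0.4, 0.4, 0.4, 0.4, 0.4, 0.4, 0.4]

```text
time: 20.5
position: [0.5407, 0.2036, 0.3434]
tool_rot: [2.526, 1.862, 0.006]
ft_force: [0.5, -0.1, 0.7]
grip_width: 0.602
grip_force: 0.0
```

apply_moves:
  dp:
    - [-0.02, 0, 0]
    - [0, 0, 0]
    - [0, 0, 0]
    - [0, 0, 0]
    - [0, 0, 0]
    - [0, 0, 0]
    - [0, 0, 0]
    - [0, 0, 0]
    - [0, 0, 0]
    - [0, 0, 0]
  twist:
    - [0, 0, 0.13]
    - [0, 0, 0.13]
    - [0, 0, 0.13]
    - [0, 0, 0.13]
    - [0, 0, 0.13]
    - [0, 0, 0.13]
    - [0, 0, 0.13]
    - [0, 0, 0.13]
    - [0, 0, 0.13]
    - [0, 0, 0]
  fingers: [0.4, 0.4, 0.4, 0.4, 0.4, 0.4, 0.4, 0.4, 0.4, 0.4]

```text
time: 21.5
position: [0.5342, 0.1883, 0.3409]
tool_rot: [3.137, 0.164, 0.006]
ft_force: [0.3, 0.8, 0.3]
grip_width: 0.601
grip_force: 0.0
```

Run:
```python
from h import *
spanners(); go((.4068,.2531,.08),np.radians(5.5))
```

```text
blue 123 [0.6966 0.56   0.004 ] -98.0 [332. 142.] len 0.146
yel 123 [0.6113 0.5678 0.004 ] -96.3 [307. 142.] len 0.114
red 138 [0.4017 0.2524 0.004 ] 5.1 [250. 213.] len 0.103
pos [0.5342 0.1883 0.3408] shift tool [-0.1207 -0.0782  0.2603] twist [ 0.    -0.004  0.012] t 21.6
```

apply_moves:
  dp:
    - [-0.015, -0.01, 0.033]
    - [-0.015, -0.01, 0.033]
    - [-0.015, -0.01, 0.033]
    - [-0.015, -0.01, 0.033]
    - [-0.015, -0.01, 0.033]
    - [-0.015, -0.01, 0.033]
    - [-0.015, -0.01, 0.033]
    - [-0.015, -0.008, 0.03]
    - [0, 0, 0]
    - [0, 0, 0]
  twist:
    - [0, 0, 0.012]
    - [0, 0, 0]
    - [0, 0, 0]
    - [0, 0, 0]
    - [0, 0, 0]
    - [0, 0, 0]
    - [0, 0, 0]
    - [0, 0, 0]
    - [0, 0, 0]
    - [0, 0, 0]
  fingers: [0.4, 0.4, 0.4, 0.4, 0.4, 0.4, 0.4, 0.4, 0.4, 0.4]

```text
time: 22.55
position: [0.4089, 0.2543, 0.0797]
tool_rot: [3.137, 0.149, 0.007]
ft_force: [0.2, -0.7, 0.9]
grip_width: 0.602
grip_force: 0.0
```

```bash
python3 -c "
from h import *
go((.4068,.2531,.003),np.radians(5.5))"
```

```text
pos [0.4089 0.2543 0.0797] shift tool [-0.0026  0.0009  0.0767] twist [ 0.001 -0.004 -0.001] t 22.6
```

apply_moves:
  dp:
    - [-0.003, 0.001, 0.025]
    - [0, 0, 0.025]
    - [0, 0, 0.017]
    - [0, 0, 0.01]
    - [0, 0, 0]
    - [0, 0, 0]
    - [0, 0, 0]
    - [0, 0, 0]
    - [0, 0, 0]
    - [0, 0, 0]
  twist:
    - [0, 0, 0]
    - [0, 0, 0]
    - [0, 0, 0]
    - [0, 0, 0]
    - [0, 0, 0]
    - [0, 0, 0]
    - [0, 0, 0]
    - [0, 0, 0]
    - [0, 0, 0]
    - [0, 0, 0]
  fingers: [0.4, 0.4, 0.4, 0.4, 0.4, 0.4, 1, 1, 1, 1]

```text
time: 23.55
position: [0.4055, 0.2534, 0.0023]
tool_rot: [3.138, 0.147, 0.006]
ft_force: [0.1, 0.4, -0.4]
grip_width: 0.324
grip_force: 0.0
```

apply_moves:
  dp:
    - [0, 0, 0]
    - [0, 0, 0]
    - [0, 0, -0.03]
    - [0, 0, -0.035]
    - [0, 0, -0.035]
    - [0, -0.0, -0.035]
    - [0, 0, -0.035]
    - [0, 0, -0.035]
    - [0, 0, -0.035]
    - [0, 0, -0.035]
  twist:
    - [0, 0, 0]
    - [0, 0, 0]
    - [0, 0, 0]
    - [0, 0, 0]
    - [0, 0, 0]
    - [0, 0, 0]
    - [0, 0, 0]
    - [0, 0, 0]
    - [0, 0, 0]
    - [0, 0, 0]
  fingers: [1, 1, 1, 1, 1, 1, 1, 1, 1, 1]

```text
time: 24.55
position: [0.4042, 0.2527, 0.278]
tool_rot: [3.138, 0.146, 0.003]
ft_force: [-0.2, 1.1, -2.0]
grip_width: 0.225
grip_force: 45.0
```

apply_moves:
  dp:
    - [0, 0.01, -0.03]
    - [0, 0.02, -0.03]
    - [0, 0, 0]
    - [0, 0, 0]
    - [0, 0, 0]
    - [0, 0, 0]
    - [0, 0, 0]
    - [0, 0, 0]
    - [0, 0, 0]
    - [0, 0, 0]
  twist:
    - [0, 0, 0]
    - [0, 0, -0.13]
    - [0, 0, -0.13]
    - [0, 0, -0.13]
    - [0, 0, -0.13]
    - [0, 0, -0.13]
    - [0, 0, -0.13]
    - [0, 0, -0.13]
    - [0, 0, -0.13]
    - [0, 0, -0.13]
  fingers: [1, 1, 1, 1, 1, 1, 1, 1, 1, 1]

```text
time: 25.55
position: [0.407, 0.223, 0.3363]
tool_rot: [2.529, 1.859, 0.001]
ft_force: [-0.8, -0.2, -2.2]
grip_width: 0.214
grip_force: 45.0
```

```bash
python3 -c "
from h import *
hang(1,.06,tilt=0,eye=(.069,.0008,-.001));print(ctrl.get_state()['grip_force'])"
```

```text
TCP target [0.4827 0.2703 0.3184]
pos [0.407  0.223  0.3363] shift tool [0.0677 0.0581 0.018 ] twist [ 0.003  0.001 -0.006] t 25.6
44.99447464942932
```

apply_moves:
  dp:
    - [0.017, 0.015, 0]
    - [0.017, 0.015, 0]
    - [0.017, 0.015, 0]
    - [0.017, 0.013, 0]
    - [0, 0, 0]
    - [0, 0, 0]
    - [0, 0, 0]
    - [0, 0, 0]
    - [0, 0, 0]
    - [0, 0, 0]
  twist:
    - [0, 0, -0.006]
    - [0, 0, 0]
    - [0, 0, 0]
    - [0, 0, 0]
    - [0, 0.09, 0]
    - [0, 0.09, 0]
    - [0, 0.09, 0]
    - [0, 0.09, 0]
    - [0, 0.08, 0]
    - [0, 0, 0]
  fingers: [1, 1, 1, 1, 1, 1, 1, 1, 1, 1]

```text
time: 26.55
position: [0.4844, 0.2646, 0.3356]
tool_rot: [-2.295, -1.672, -0.513]
ft_force: [0.7, -1.0, -3.4]
grip_width: 0.218
grip_force: 45.0
```

```bash
python3 -c "
from h import *
hang(1,.035,eye=(.069,.0008,-.001));look('w7');im=cv2.imread('pics/w7.png');cv2.imwrite('pics/w7c.png',im[20:260,170:470])"
```

```text
TCP target [0.4899 0.2939 0.2715]
pos [0.4844 0.2646 0.3356] shift tool [-0.0005 -0.0038  0.0706] twist [ 0.008  0.001 -0.013] t 26.6
eye exp [[324. 139.]] tips exp [[315.0, 118.0], [429.0, 118.0], [546.0, 117.0]]
hole 322 138 34 1512.5
```

View pics/w7c.png

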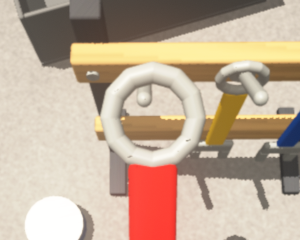

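apply_moves:
  dp:
    - [-0.002, -0.002, 0.024]
    - [0, -0.002, 0.024]
    - [0, 0, 0.023]
    - [0.003, 0, 0.011]
    - [0.003, 0, 0.011]
    - [0.003, 0, 0.011]
    - [0.003, 0, 0.012]
    - [0.004, 0, 0.011]
    - [0, 0, 0]
    - [0, 0, 0]
  twist:
    - [0, 0, -0.013]
    - [0, 0, 0]
    - [0, 0, 0]
    - [0, 0, 0]
    - [0, 0, 0]
    - [0, 0, 0]
    - [0, 0, 0]
    - [0, 0, 0]
    - [0, 0, 0]
    - [0, 0, 0]
  fingers: [1, 1, 1, 1, 1, 1, 1, 1, 1, 1]

```text
time: 27.6
position: [0.499, 0.3366, 0.2286]
tool_rot: [-2.276, -1.702, -0.517]
ft_force: [-1.0, -0.0, -2.2]
grip_width: 0.225
grip_force: 45.0
```

```bash
python3 -c "
from h import *
hang(1,-.025,eye=(.070,.0005,-.001));print(ctrl.get_state()['ft_force'])"
```

```text
TCP target [0.5023 0.3335 0.2286]
pos [0.499  0.3366 0.2286] shift tool [-0.0018  0.004  -0.0008] twist [0.006 0.001 0.011] t 27.6
[-1.01021044 -0.02023234 -2.24572408]
```

apply_moves:
  dp:
    - [0, 0.003, 0]
    - [0, 0, 0]
    - [0, 0, 0]
    - [0, 0, 0]
    - [0, 0, -0.02]
    - [0, 0, -0.03]
    - [0, 0, -0.03]
    - [-0.02, 0, -0.03]
    - [-0.02, 0, -0.03]
    - [-0.02, 0, 0]
  twist:
    - [0, 0, 0]
    - [0, 0, 0]
    - [0, 0, 0]
    - [0, 0, 0]
    - [0, 0, 0]
    - [0, 0, 0]
    - [0, 0, 0]
    - [0, -0.11, 0]
    - [0, -0.11, 0]
    - [0, -0.11, 0]
  fingers: [1, 0.4, 0.4, 0.4, 0.4, 0.4, 0.4, 0.4, 0.4, 0.4]

```text
time: 28.6
position: [0.4705, 0.2256, 0.3417]
tool_rot: [-2.471, -1.838, -0.152]
ft_force: [1.0, 0.5, -1.4]
grip_width: 0.598
grip_force: 0.0
```

apply_moves:
  dp:
    - [-0.04, 0, 0]
    - [-0.04, 0, 0]
    - [0, 0, 0]
    - [0, 0, 0]
    - [0, 0, 0]
    - [0, 0, 0]
    - [0, 0, 0]
    - [0, 0, 0]
    - [0, 0, 0]
    - [0, 0, 0]
  twist:
    - [0, -0.11, 0]
    - [0, 0, -0.134]
    - [0, 0, -0.134]
    - [0, 0, -0.134]
    - [0, 0, -0.134]
    - [0, 0, -0.134]
    - [0, 0, -0.134]
    - [0, 0, -0.134]
    - [0, 0, -0.134]
    - [0, 0, -0.134]
  fingers: [0.4, 0.4, 0.4, 0.4, 0.4, 0.4, 0.4, 0.4, 0.4, 0.4]

```text
time: 29.6
position: [0.446, 0.1505, 0.3327]
tool_rot: [1.0, 2.969, 0.003]
ft_force: [0.1, 0.4, -0.2]
grip_width: 0.599
grip_force: 0.0
```

apply_moves:
  dp:
    - [0, 0, 0]
    - [0, 0, 0]
    - [0, 0, 0]
    - [0, 0, 0]
    - [0, 0, 0]
    - [0, 0, 0]
  twist:
    - [0, 0, -0.134]
    - [0, 0, -0.134]
    - [0, 0, -0.134]
    - [0, 0, -0.134]
    - [0, 0, -0.134]
    - [0, 0, 0]
  fingers: [0.55, 0.55, 0.55, 0.55, 0.55, 0.55]
  newtons: 55

```text
time: 30.2
position: [0.446, 0.1505, 0.3327]
tool_rot: [-0.024, 3.133, -0.002]
ft_force: [0.8, 0.2, 0.2]
grip_width: 0.452
grip_force: 0.0
```

```bash
cat >> h.py <<'E'
CL=[(.634,-.088),(.629,-.0216),(.6247,.0443),(.620,.110)]; YC=np.radians(184.4)
def tubes():
    im,C=snap("side","s_last"); N=[]
    for c,a,r in blobs(im,(10,110,80),(19,255,255),25):
        p=plane(C,c,.016)[0]
        if .25<p[0]<.6 and -.55<p[1]<-.13: N.append(p)
    N=np.array(N); i=[q for q in N if q[0]<.43]
    for q in sorted(i,key=lambda q:-q[1]):
        d=np.linalg.norm(N-q,axis=1); k=np.argmin(abs(d-.185)); e=N[k]-q
        print("tube",((N[k]+q)/2).round(4),"ang",np.degrees(np.arctan2(e[1],e[0])).round(1),"len",d[k].round(3))
E
python3 - <<'E'
from h import *
spanners(); tubes(); go((.4365,-.204,.1),np.radians(177.5)); print(ctrl.get_state()['joint_positions'].round(2))
E
```

```text
blue 118 [0.6962 0.5578 0.004 ] -98.0 [332. 142.] len 0.146
yel 160 [0.613  0.5851 0.004 ] -96.3 [307. 139.] len 0.148
red 64 [0.5349 0.6298 0.004 ] -91.6 [283. 133.] len 0.096
tube [ 0.4311 -0.2354  0.016 ] ang -22.7 len 0.186
tube [ 0.4255 -0.2692  0.016 ] ang -1.3 len 0.183
tube [ 0.4238 -0.3332  0.016 ] ang -4.7 len 0.184
tube [ 0.4162 -0.4028  0.016 ] ang -1.6 len 0.183
pos [0.4459 0.1505 0.3326] shift tool [ 0.0156 -0.3539  0.2331] twist [-0.002  0.009  0.055] t 30.3
[-1.57 -0.29  0.98  1.72  0.24  1.58  0.98]
```

apply_moves:
  dp:
    - [0.0, -0.039, 0.01]
    - [0.0, -0.039, 0.025]
    - [0.002, -0.039, 0.025]
    - [0.002, -0.039, 0.025]
    - [0.002, -0.039, 0.025]
    - [0.002, -0.039, 0.025]
    - [0.002, -0.039, 0.025]
    - [0.002, -0.039, 0.025]
    - [0.003, -0.039, 0.025]
    - [0, 0, 0]
  twist:
    - [0, 0, 0]
    - [0, 0, 0.055]
    - [0, 0, 0]
    - [0, 0, 0]
    - [0, 0, 0]
    - [0, 0, 0]
    - [0, 0, 0]
    - [0, 0, 0]
    - [0, 0, 0]
    - [0, 0, 0]
  fingers: [0.55, 0.55, 0.55, 0.55, 0.55, 0.55, 0.55, 0.55, 0.55, 0.55]

```text
time: 31.3
position: [0.4223, -0.1998, 0.1215]
tool_rot: [0.061, 3.136, -0.01]
ft_force: [-0.4, 0.1, 0.1]
grip_width: 0.449
grip_force: 0.0
```

```bash
sed -i 's/k=np.argmin(abs(d-.185)); e=N\[k\]-q/k=np.argmin(abs(d-.183)+abs(N[:,1]-q[1])); e=N[k]-q/' h.py
python3 - <<'E'
from h import *
tubes(); go((.4365,-.204,.006),np.radians(177.5)); print(ctrl.get_state()['joint_positions'].round(2))
E
```

```text
tube [ 0.4369 -0.2031  0.016 ] ang -2.5 len 0.183
tube [ 0.4256 -0.2685  0.016 ] ang -0.3 len 0.183
tube [ 0.4236 -0.3336  0.016 ] ang -4.8 len 0.183
tube [ 0.4165 -0.4032  0.016 ] ang -1.7 len 0.183
pos [ 0.4222 -0.2002  0.1224] shift tool [-0.0138 -0.0026  0.1165] twist [-0.005  0.006  0.001] t 31.4
[-0.87 -0.08  1.24  2.05  0.09  1.11  1.85]
```

apply_moves:
  dp:
    - [-0.014, -0.003, 0.02]
    - [0, 0, 0.03]
    - [0, 0, 0.03]
    - [0, 0, 0.02]
    - [0, 0, 0.016]
    - [0, 0, 0]
    - [0, 0, 0]
  twist:
    - [0, 0, 0]
    - [0, 0, 0]
    - [0, 0, 0]
    - [0, 0, 0]
    - [0, 0, 0]
    - [0, 0, 0]
    - [0, 0, 0]
  fingers: [0.55, 0.55, 0.55, 0.55, 0.55, 0.55, 0.55]

```text
time: 32.05
position: [0.4384, -0.2042, 0.0083]
tool_rot: [0.065, 3.131, -0.003]
ft_force: [-0.0, -0.2, 0.2]
grip_width: 0.451
grip_force: 0.0
```

Run:
```python
from h import *
go((.4365,-.2035,.006),np.radians(177.5)); print(ctrl.get_state()['joint_positions'].round(3))
```

```text
pos [ 0.4384 -0.2042  0.0083] shift tool [0.0019 0.0006 0.0023] twist [-0.002  0.01   0.002] t 32.0
[-0.588  0.337  1.092  2.114 -0.388  0.896  2.256]
```

apply_moves:
  dp:
    - [0, 0, 0.002]
    - [0, 0, 0]
    - [0, 0, 0]
    - [0, 0, 0]
    - [0, 0, 0]
    - [0, 0, 0]
    - [0, 0, -0.02]
    - [0, 0, -0.03]
    - [0, 0, -0.03]
    - [0, 0, -0.03]
  twist:
    - [0, 0, 0]
    - [0, 0, 0]
    - [0, 0, 0]
    - [0, 0, 0]
    - [0, 0, 0]
    - [0, 0, 0]
    - [0, 0, 0]
    - [0, 0, 0]
    - [0, 0, 0]
    - [0, 0, 0]
  fingers: [1, 1, 1, 1, 1, 1, 1, 1, 1, 1]

```text
time: 33.05
position: [0.4361, -0.2041, 0.1157]
tool_rot: [0.064, 3.134, -0.005]
ft_force: [0.6, 0.4, -1.0]
grip_width: 0.239
grip_force: 55.0
```

apply_moves:
  dp:
    - [0, 0, -0.03]
    - [0, 0, -0.02]
    - [0, 0, 0]
  twist:
    - [0, 0, 0]
    - [0, 0, 0]
    - [0, 0, 0]
  fingers: [1, 1, 1]

```text
time: 33.35
position: [0.4382, -0.204, 0.1674]
tool_rot: [0.062, 3.127, -0.001]
ft_force: [-0.2, 1.2, -2.1]
grip_width: 0.234
grip_force: 55.0
```

Run:
```python
from h import *
go((*CL[3],.11),YC); print(ctrl.get_state()['joint_positions'].round(3))
```

```text
pos [ 0.4382 -0.204   0.1674] shift tool [-0.1684  0.321   0.0597] twist [-0.001  0.014 -0.116] t 33.4
[-0.817 -0.103  1.166  1.967  0.097  1.203  1.845]
```

apply_moves:
  dp:
    - [-0.019, 0.035, 0]
    - [-0.019, 0.036, 0]
    - [-0.019, 0.036, 0]
    - [-0.019, 0.036, 0]
    - [-0.019, 0.036, 0]
    - [-0.019, 0.036, 0]
    - [-0.019, 0.036, 0]
    - [-0.019, 0.036, 0]
    - [-0.017, 0.034, 0]
    - [0, 0, 0]
  twist:
    - [0, 0, 0]
    - [0, 0, 0]
    - [0, 0, 0]
    - [0, 0, 0]
    - [0, 0, 0]
    - [0, 0, 0]
    - [0, 0, 0]
    - [0, 0, 0]
    - [0, 0, -0.116]
    - [0, 0, 0]
  fingers: [1, 1, 1, 1, 1, 1, 1, 1, 1, 1]

```text
time: 34.35
position: [0.6187, 0.1177, 0.1625]
tool_rot: [-0.136, 3.132, -0.004]
ft_force: [-0.8, 1.0, -1.5]
grip_width: 0.236
grip_force: 55.0
```

Run:
```python
from h import *
go((*CL[3],.095),YC); print(ctrl.get_state()['joint_positions'].round(3))
im,C=snap("wrist","w8")
```

```text
pos [0.6187 0.1177 0.1625] shift tool [-0.0002 -0.0076  0.0675] twist [-0.003  0.006  0.01 ] t 34.4
[-0.932  0.415  0.9    1.616 -0.334  1.268  1.684]
```

View pics/w8.png

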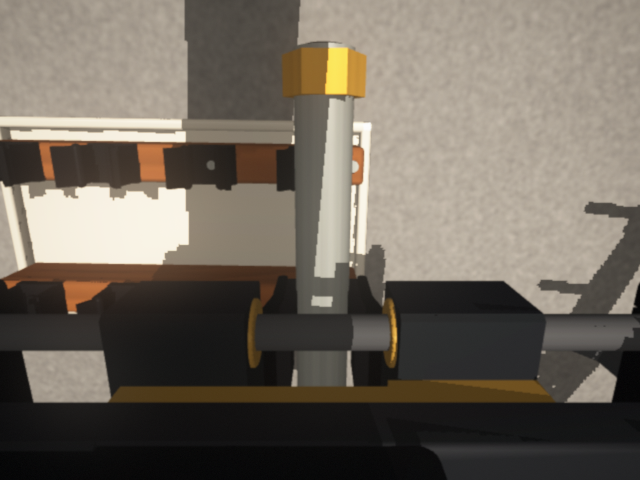

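apply_moves:
  dp:
    - [0, -0.004, 0.02]
    - [0, -0.004, 0.025]
    - [0, 0, 0.022]
    - [0, 0, 0]
    - [0, 0, 0]
    - [0, 0, 0]
  twist:
    - [0, 0, 0.01]
    - [0, 0, 0]
    - [0, 0, 0]
    - [0, 0, 0]
    - [0, 0, 0]
    - [0, 0, 0]
  fingers: [1, 1, 1, 1, 1, 1]

```text
time: 35.0
position: [0.6199, 0.1017, 0.1]
tool_rot: [-0.102, 3.13, -0.004]
ft_force: [0.3, 0.8, -2.3]
grip_width: 0.238
grip_force: 55.0
```

Run:
```python
from h import *
st=ctrl.get_state(); st['position']=np.array([.6187,.1177,.1625]); st['tool_rot']=np.array([-.136,3.132,-.004])
print(plane(cam("wrist",st),[(211,166)],.061))
go((*CL[3],.058),YC); print(ctrl.get_state()['ft_force'])
```

```text
[[0.57584899 0.03883542 0.061     ]]
pos [0.6199 0.1017 0.1   ] shift tool [-0.0002  0.0084  0.042 ] twist [-0.003  0.01  -0.011] t 35.0
[ 0.26000388  0.75253728 -2.26398276]
```

apply_moves:
  dp:
    - [0, 0.008, 0]
    - [0, 0, 0]
    - [0, 0, 0]
    - [0, 0, 0]
  twist:
    - [0, 0, -0.011]
    - [0, 0, 0]
    - [0, 0, 0]
    - [0, 0, 0]
  fingers: [1, 1, 1, 1]

```text
time: 35.4
position: [0.6188, 0.1104, 0.0993]
tool_rot: [-0.122, 3.13, -0.004]
ft_force: [0.5, 0.9, -1.7]
grip_width: 0.236
grip_force: 55.0
```

Run:
```python
from h import *
go((*CL[3],.061),YC); print(ctrl.get_state()['ft_force'])
```

```text
pos [0.6188 0.1104 0.0993] shift tool [-0.0008 -0.0004  0.0383] twist [-0.003  0.009  0.001] t 35.4
[ 0.54007316  0.86735431 -1.69042004]
```

apply_moves:
  dp:
    - [0, 0, 0.01]
    - [0, 0, 0.006]
    - [0, 0, 0.004]
    - [0, 0, 0.004]
    - [0, 0, 0.004]
    - [0, 0, 0.004]
    - [0, 0, 0.004]
    - [0, 0, 0.003]
    - [0, 0, 0]
    - [0, 0, 0]
  twist:
    - [0, 0.008, 0]
    - [0, 0, 0]
    - [0, 0, 0]
    - [0, 0, 0]
    - [0, 0, 0]
    - [0, 0, 0]
    - [0, 0, 0]
    - [0, 0, 0]
    - [0, 0, 0]
    - [0, 0, 0]
  fingers: [1, 1, 1, 1, 1, 1, 1, 1, 1, 1]

```text
time: 36.4
position: [0.6207, 0.1093, 0.0608]
tool_rot: [-0.12, 3.135, -0.007]
ft_force: [5.3, -2.0, 2.8]
grip_width: 0.241
grip_force: 55.0
```

apply_moves:
  dp:
    - [0, 0, 0.003]
    - [0, 0, 0.002]
    - [0, 0, 0]
  twist:
    - [0, 0, 0]
    - [0, 0, 0]
    - [0, 0, 0]
  fingers: [1, 1, 1]

```text
time: 36.7
position: [0.6208, 0.1093, 0.0605]
tool_rot: [-0.12, 3.136, -0.002]
ft_force: [-7.6, -2.9, 33.0]
grip_width: 0.234
grip_force: 55.0
```

apply_moves:
  dp:
    - [0, 0, -0.004]
    - [0, 0, 0]
    - [0, 0, 0]
    - [0, 0, -0.02]
    - [0, 0, -0.03]
    - [0, 0, -0.03]
    - [0, 0, -0.025]
    - [0, 0, 0]
  twist:
    - [0, 0, 0]
    - [0, 0, 0]
    - [0, 0, 0]
    - [0, 0, 0]
    - [0, 0, 0]
    - [0, 0, 0]
    - [0, 0, 0.09]
    - [0, 0, 0]
  fingers: [1, 0.55, 0.55, 0.55, 0.55, 0.55, 0.55, 0.55]

```text
time: 37.5
position: [0.6195, 0.1114, 0.1663]
tool_rot: [0.021, 3.139, -0.002]
ft_force: [1.0, -0.4, -0.0]
grip_width: 0.451
grip_force: 0.0
```

Run:
```python
from h import *
tubes(); go((.4256,-.2685,.1),np.radians(179.2)); im,C=snap("wrist","w9")
st=ctrl.get_state()
cv2.imwrite("pics/w9c.png",im[0:300,100:540][:,:,::-1])
```

```text
tube [ 0.4254 -0.2717  0.016 ] ang -2.6 len 0.183
tube [ 0.4238 -0.3337  0.016 ] ang -4.8 len 0.183
tube [ 0.4164 -0.4031  0.016 ] ang -1.8 len 0.184
pos [0.6184 0.1114 0.1643] shift tool [ 0.1885 -0.3819  0.065 ] twist [-0.002  0.     0.003] t 37.5
```

View pics/w9c.png

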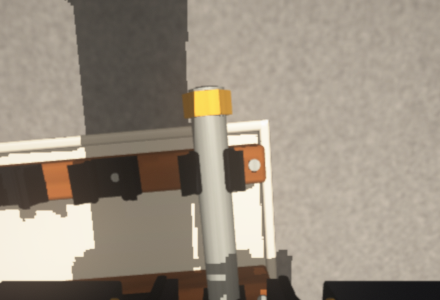

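apply_moves:
  dp:
    - [0.019, -0.038, 0]
    - [0.019, -0.038, 0]
    - [0.019, -0.038, 0]
    - [0.019, -0.038, 0]
    - [0.019, -0.038, 0]
    - [0.019, -0.038, 0]
    - [0.019, -0.038, 0]
    - [0.019, -0.038, 0]
    - [0.019, -0.038, 0]
    - [0.017, -0.04, 0]
  twist:
    - [0, 0, 0]
    - [0, 0, 0]
    - [0, 0, 0]
    - [0, 0, 0]
    - [0, 0, 0]
    - [0, 0, 0]
    - [0, 0, 0]
    - [0, 0, 0]
    - [0, 0, 0]
    - [0, 0, 0.02]
  fingers: [0.55, 0.55, 0.55, 0.55, 0.55, 0.55, 0.55, 0.55, 0.55, 0.55]

```text
time: 38.6
position: [0.4239, -0.2685, 0.1635]
tool_rot: [-0.048, -3.14, 0.0]
ft_force: [0.9, 0.2, -0.6]
grip_width: 0.447
grip_force: 0.0
```

apply_moves:
  dp:
    - [0, 0, 0.03]
    - [0, 0, 0.03]
    - [0, 0, 0]
    - [0, 0, 0]
  twist:
    - [0, 0, 0]
    - [0, 0, 0]
    - [0, 0, 0]
    - [0, 0, 0]
  fingers: [0.55, 0.55, 0.55, 0.55]

```text
time: 39.0
position: [0.4247, -0.2688, 0.1043]
tool_rot: [-0.051, -3.138, 0.005]
ft_force: [0.4, 0.1, 0.2]
grip_width: 0.447
grip_force: 0.0
```

Run:
```python
from h import *
go((.4255,-.2705,.006),np.radians(178)); print(ctrl.get_state()['joint_positions'].round(3))
```

```text
pos [ 0.4247 -0.2688  0.1043] shift tool [-0.0011 -0.0014  0.0983] twist [-0.003 -0.003  0.002] t 39.0
[-0.554  0.191  1.166  1.985 -0.193  1.089  2.234]
```

apply_moves:
  dp:
    - [-0.001, -0.001, 0.03]
    - [0, 0, 0.03]
    - [0, 0, 0.02]
    - [0, 0, 0.018]
    - [0, 0, 0]
    - [0, 0, 0]
    - [0, 0, 0]
    - [0, 0, 0]
    - [0, 0, 0]
    - [0, 0, 0]
  twist:
    - [0, 0, 0]
    - [0, 0, 0]
    - [0, 0, 0]
    - [0, 0, 0]
    - [0, 0, 0]
    - [0, 0, 0]
    - [0, 0, 0]
    - [0, 0, 0]
    - [0, 0, 0]
    - [0, 0, 0]
  fingers: [0.55, 0.55, 0.55, 0.55, 0.55, 0.55, 1, 1, 1, 1]

```text
time: 40.0
position: [0.4278, -0.2699, 0.0078]
tool_rot: [0.05, 3.139, -0.003]
ft_force: [-1.0, 3.6, 7.2]
grip_width: 0.235
grip_force: 55.0
```

apply_moves:
  dp:
    - [0, 0, 0]
    - [0, 0, -0.02]
    - [0, 0, -0.03]
    - [0, 0, -0.03]
    - [0, 0, -0.03]
    - [0, 0, -0.03]
    - [0, 0, -0.02]
    - [0, 0, 0]
    - [0, 0, 0]
  twist:
    - [0, 0, 0]
    - [0, 0, 0]
    - [0, 0, 0]
    - [0, 0, 0]
    - [0, 0, 0]
    - [0, 0, 0]
    - [0, 0, 0]
    - [0, 0, 0]
    - [0, 0, 0]
  fingers: [1, 1, 1, 1, 1, 1, 1, 1, 1]

```text
time: 40.9
position: [0.4266, -0.2697, 0.1664]
tool_rot: [0.051, 3.14, -0.003]
ft_force: [-0.7, -1.2, -1.3]
grip_width: 0.238
grip_force: 54.9
```

apply_moves:
  dp:
    - [-0.02, 0.035, 0]
    - [-0.021, 0.036, 0]
    - [-0.021, 0.036, 0]
    - [-0.021, 0.036, 0]
    - [-0.021, 0.036, 0]
    - [-0.021, 0.036, 0]
    - [-0.021, 0.036, 0]
    - [-0.021, 0.036, 0]
    - [-0.021, 0.035, 0]
    - [0, 0, 0]
  twist:
    - [0, 0, 0]
    - [0, 0, 0]
    - [0, 0, 0]
    - [0, 0, 0]
    - [0, 0, 0]
    - [0, 0, 0]
    - [0, 0, 0]
    - [0, 0, 0]
    - [0, 0, -0.112]
    - [0, 0, 0]
  fingers: [1, 1, 1, 1, 1, 1, 1, 1, 1, 1]

```text
time: 41.9
position: [0.6263, 0.0535, 0.1622]
tool_rot: [0.142, -3.136, 0.004]
ft_force: [-0.2, 0.9, -2.4]
grip_width: 0.234
grip_force: 54.9
```

apply_moves:
  dp:
    - [0, 0, 0.03]
    - [0, 0, 0.02]
    - [0, 0, 0]
    - [0, 0, 0]
  twist:
    - [0, 0, 0]
    - [0, 0, 0]
    - [0, 0, 0]
    - [0, 0, 0]
  fingers: [1, 1, 1, 1]

```text
time: 42.3
position: [0.6244, 0.0447, 0.1147]
tool_rot: [0.123, -3.137, 0.007]
ft_force: [0.7, 0.8, -1.6]
grip_width: 0.239
grip_force: 54.9
```

Run:
```python
from h import *
go((*CL[2],.058),YC); print(ctrl.get_state()['joint_positions'].round(3))
```

```text
pos [0.6244 0.0447 0.1147] shift tool [-0.0004 -0.0002  0.0567] twist [-0.004 -0.003  0.001] t 42.3
[-0.794  0.456  0.872  1.669 -0.366  1.193  1.814]
```

apply_moves:
  dp:
    - [0, 0, 0.015]
    - [0, 0, 0.012]
    - [0, 0, 0.005]
    - [0, 0, 0.004]
    - [0, 0, 0.004]
    - [0, 0, 0.004]
    - [0, 0, 0.004]
    - [0, 0, 0.004]
    - [0, 0, 0.003]
    - [0, 0, 0]
  twist:
    - [0, 0, 0]
    - [0, 0, 0]
    - [0, 0, 0]
    - [0, 0, 0]
    - [0, 0, 0]
    - [0, 0, 0]
    - [0, 0, 0]
    - [0, 0, 0]
    - [0, 0, 0]
    - [0, 0, 0]
  fingers: [1, 1, 1, 1, 1, 1, 1, 1, 1, 1]

```text
time: 43.3
position: [0.6276, 0.0438, 0.0627]
tool_rot: [-0.122, 3.134, -0.007]
ft_force: [2.5, -2.3, 3.1]
grip_width: 0.234
grip_force: 55.0
```

apply_moves:
  dp:
    - [0, 0, 0.003]
    - [0, 0, 0]
  twist:
    - [0, 0, 0]
    - [0, 0, 0]
  fingers: [1, 1]

```text
time: 43.5
position: [0.6277, 0.0438, 0.0625]
tool_rot: [-0.122, 3.134, -0.004]
ft_force: [-3.9, -1.9, 21.9]
grip_width: 0.244
grip_force: 55.0
```

apply_moves:
  dp:
    - [0, 0, -0.003]
    - [0, 0, 0]
    - [0, 0, 0]
    - [0, 0, -0.02]
    - [0, 0, -0.03]
    - [0, 0, -0.03]
    - [0, 0, -0.025]
    - [0, 0, 0]
  twist:
    - [0, 0, 0]
    - [0, 0, 0]
    - [0, 0, 0]
    - [0, 0, 0]
    - [0, 0, 0]
    - [0, 0, 0]
    - [0, 0, 0]
    - [0, 0, 0]
  fingers: [1, 0.55, 0.55, 0.55, 0.55, 0.55, 0.55, 0.55]

```text
time: 44.3
position: [0.6268, 0.0463, 0.1693]
tool_rot: [-0.126, 3.134, -0.002]
ft_force: [-0.2, 0.2, -0.2]
grip_width: 0.448
grip_force: 0.0
```

apply_moves:
  dp:
    - [0.023, -0.036, 0]
    - [0.023, -0.036, 0]
    - [0.023, -0.036, 0]
    - [0.023, -0.036, 0]
    - [0.023, -0.036, 0]
    - [0.023, -0.036, 0]
    - [0.023, -0.036, 0]
    - [0.023, -0.036, 0]
    - [0.023, -0.036, 0]
    - [0.023, -0.036, 0]
  twist:
    - [0, 0, 0]
    - [0, 0, 0]
    - [0, 0, 0]
    - [0, 0, 0]
    - [0, 0, 0]
    - [0, 0, 0]
    - [0, 0, 0]
    - [0, 0, 0]
    - [0, 0, 0]
    - [0, 0, 0]
  fingers: [0.55, 0.55, 0.55, 0.55, 0.55, 0.55, 0.55, 0.55, 0.55, 0.55]

```text
time: 45.3
position: [0.4233, -0.3313, 0.1661]
tool_rot: [0.127, -3.139, 0.001]
ft_force: [-0.0, 0.2, 0.1]
grip_width: 0.454
grip_force: 0.0
```

apply_moves:
  dp:
    - [0, 0, 0.03]
    - [0, 0, 0.03]
    - [0, 0, 0]
    - [0, 0, 0]
  twist:
    - [0, 0, 0.08]
    - [0, 0, 0.08]
    - [0, 0, 0]
    - [0, 0, 0]
  fingers: [0.55, 0.55, 0.55, 0.55]

```text
time: 45.7
position: [0.4239, -0.331, 0.1067]
tool_rot: [-0.123, -3.137, 0.004]
ft_force: [-0.1, 0.2, -0.2]
grip_width: 0.453
grip_force: 0.0
```

Run:
```python
from h import *
tubes(); go((.4237,-.3335,.006),np.radians(175.2)); print(ctrl.get_state()['joint_positions'].round(3))
```

```text
tube [ 0.4235 -0.3348  0.016 ] ang -3.1 len 0.182
tube [ 0.4163 -0.4019  0.016 ] ang -0.8 len 0.183
pos [ 0.4248 -0.3315  0.1077] shift tool [ 0.001  -0.0017  0.1017] twist [-0.003  0.001  0.005] t 45.8
[-0.351  0.304  1.114  1.9   -0.3    1.12   2.37 ]
```

apply_moves:
  dp:
    - [0.001, -0.002, 0.03]
    - [0, 0, 0.03]
    - [0, 0, 0.022]
    - [0, 0, 0.02]
    - [0, 0, 0]
    - [0, 0, 0]
    - [0, 0, 0]
    - [0, 0, 0]
    - [0, 0, 0]
    - [0, 0, 0]
  twist:
    - [0, 0, 0.005]
    - [0, 0, 0]
    - [0, 0, 0]
    - [0, 0, 0]
    - [0, 0, 0]
    - [0, 0, 0]
    - [0, 0, 0]
    - [0, 0, 0]
    - [0, 0, 0]
    - [0, 0, 0]
  fingers: [0.55, 0.55, 0.55, 0.55, 0.55, 0.55, 1, 1, 1, 1]

```text
time: 46.75
position: [0.4242, -0.3331, 0.0059]
tool_rot: [0.133, 3.137, -0.002]
ft_force: [-0.3, 2.5, 6.5]
grip_width: 0.237
grip_force: 55.0
```

apply_moves:
  dp:
    - [0, 0, 0]
    - [0, 0, -0.02]
    - [0, 0, -0.03]
    - [0, 0, -0.03]
    - [0, 0, -0.03]
    - [0, 0, -0.03]
    - [0, 0, -0.02]
    - [0, 0, 0]
    - [0, 0, 0]
  twist:
    - [0, 0, 0]
    - [0, 0, 0]
    - [0, 0, 0]
    - [0, 0, 0]
    - [0, 0, 0]
    - [0, 0, 0]
    - [0, 0, 0]
    - [0, 0, 0]
    - [0, 0, 0]
  fingers: [1, 1, 1, 1, 1, 1, 1, 1, 1]

```text
time: 47.65
position: [0.4231, -0.3331, 0.1646]
tool_rot: [0.134, 3.138, -0.004]
ft_force: [-0.2, 0.0, -1.7]
grip_width: 0.238
grip_force: 55.0
```

apply_moves:
  dp:
    - [-0.019, 0.036, 0]
    - [-0.02, 0.036, 0]
    - [-0.02, 0.036, 0]
    - [-0.02, 0.037, 0]
    - [-0.02, 0.037, 0]
    - [-0.02, 0.037, 0]
    - [-0.02, 0.036, 0]
    - [-0.019, 0.036, 0]
    - [-0.019, 0.036, 0]
    - [0, 0, 0]
  twist:
    - [0, 0, 0]
    - [0, 0, 0]
    - [0, 0, 0]
    - [0, 0, 0]
    - [0, 0, 0]
    - [0, 0, 0]
    - [0, 0, 0]
    - [0, 0, 0]
    - [0, 0, -0.08]
    - [0, 0, -0.08]
  fingers: [1, 1, 1, 1, 1, 1, 1, 1, 1, 1]

```text
time: 48.65
position: [0.6293, -0.0141, 0.1606]
tool_rot: [0.138, -3.136, 0.002]
ft_force: [0.3, 0.5, -2.4]
grip_width: 0.238
grip_force: 55.0
```

apply_moves:
  dp:
    - [0, 0, 0.03]
    - [0, 0, 0.02]
    - [0, 0, 0]
    - [0, 0, 0]
  twist:
    - [0, 0, 0]
    - [0, 0, 0]
    - [0, 0, 0]
    - [0, 0, 0]
  fingers: [1, 1, 1, 1]

```text
time: 49.05
position: [0.6268, -0.0234, 0.113]
tool_rot: [0.115, -3.137, 0.006]
ft_force: [0.5, -0.3, -1.6]
grip_width: 0.236
grip_force: 55.0
```

Run:
```python
from h import *
go((*CL[1],.058),YC); print(ctrl.get_state()['joint_positions'].round(3))
```

```text
pos [ 0.6268 -0.0234  0.113 ] shift tool [-0.0024  0.0018  0.055 ] twist [-0.004 -0.002 -0.003] t 49.0
[-0.705  0.472  0.904  1.668 -0.389  1.196  1.935]
```

apply_moves:
  dp:
    - [-0.002, 0.002, 0.015]
    - [0, 0, 0.01]
    - [0, 0, 0.005]
    - [0, 0, 0.004]
    - [0, 0, 0.004]
    - [0, 0, 0.004]
    - [0, 0, 0.004]
    - [0, 0, 0.004]
    - [0, 0, 0.005]
    - [0, 0, 0]
  twist:
    - [0, 0, -0.003]
    - [0, 0, 0]
    - [0, 0, 0]
    - [0, 0, 0]
    - [0, 0, 0]
    - [0, 0, 0]
    - [0, 0, 0]
    - [0, 0, 0]
    - [0, 0, 0]
    - [0, 0, 0]
  fingers: [1, 1, 1, 1, 1, 1, 1, 1, 1, 1]

```text
time: 50.05
position: [0.6319, -0.0222, 0.0609]
tool_rot: [-0.12, 3.133, -0.007]
ft_force: [3.0, -2.6, 2.3]
grip_width: 0.238
grip_force: 55.0
```

apply_moves:
  dp:
    - [0, 0, 0.003]
    - [0, 0, 0]
  twist:
    - [0, 0, 0]
    - [0, 0, 0]
  fingers: [1, 1]

```text
time: 50.25
position: [0.632, -0.0222, 0.0607]
tool_rot: [-0.12, 3.134, -0.005]
ft_force: [-3.4, -1.9, 19.7]
grip_width: 0.239
grip_force: 55.0
```

apply_moves:
  dp:
    - [0, 0, -0.003]
    - [0, 0, 0]
    - [0, 0, 0]
    - [0, 0, -0.02]
    - [0, 0, -0.03]
    - [0, 0, -0.03]
    - [0, 0, -0.025]
    - [0, 0, 0]
  twist:
    - [0, 0, 0]
    - [0, 0, 0]
    - [0, 0, 0]
    - [0, 0, 0]
    - [0, 0, 0]
    - [0, 0, 0]
    - [0, 0, 0]
    - [0, 0, 0]
  fingers: [1, 0.55, 0.55, 0.55, 0.55, 0.55, 0.55, 0.55]

```text
time: 51.05
position: [0.6311, -0.0205, 0.1676]
tool_rot: [-0.122, 3.134, -0.003]
ft_force: [-0.5, -0.1, 0.3]
grip_width: 0.447
grip_force: 0.0
```

apply_moves:
  dp:
    - [0.024, -0.036, 0]
    - [0.024, -0.036, 0]
    - [0.024, -0.036, 0]
    - [0.024, -0.036, 0]
    - [0.024, -0.036, 0]
    - [0.024, -0.036, 0]
    - [0.024, -0.037, 0]
    - [0.024, -0.037, 0]
    - [0.025, -0.037, 0]
    - [0.026, -0.037, 0]
  twist:
    - [0, 0, 0]
    - [0, 0, 0]
    - [0, 0, 0]
    - [0, 0, 0]
    - [0, 0, 0]
    - [0, 0, 0]
    - [0, 0, 0]
    - [0, 0, 0]
    - [0, 0, 0]
    - [0, 0, 0]
  fingers: [0.55, 0.55, 0.55, 0.55, 0.55, 0.55, 0.55, 0.55, 0.55, 0.55]

```text
time: 52.05
position: [0.4142, -0.4022, 0.1642]
tool_rot: [0.123, -3.139, 0.001]
ft_force: [0.7, -0.1, -0.3]
grip_width: 0.452
grip_force: 0.0
```

apply_moves:
  dp:
    - [0, 0, 0.03]
    - [0, 0, 0.03]
    - [0, 0, 0]
    - [0, 0, 0]
  twist:
    - [0, 0, 0.05]
    - [0, 0, 0.05]
    - [0, 0, 0]
    - [0, 0, 0]
  fingers: [0.55, 0.55, 0.55, 0.55]

```text
time: 52.45
position: [0.4149, -0.4017, 0.1048]
tool_rot: [-0.033, -3.14, 0.003]
ft_force: [0.3, -0.2, 0.9]
grip_width: 0.449
grip_force: 0.0
```

Run:
```python
from h import *
tubes(); go((.4163,-.4025,.006),np.radians(178.7)); print(ctrl.get_state()['joint_positions'].round(3))
```

```text
tube [ 0.4164 -0.4017  0.016 ] ang -0.7 len 0.183
pos [ 0.4157 -0.4024  0.106 ] shift tool [-0.0005  0.0002  0.1   ] twist [-0.003  0.     0.002] t 52.5
[-0.14   0.41   1.056  1.806 -0.388  1.151  2.591]
```

apply_moves:
  dp:
    - [0, 0, 0]
    - [0, 0, 0]
    - [0, 0, 0]
    - [0, 0, 0]
    - [0, 0, 0]
    - [0, 0, 0]
    - [0, 0, 0]
    - [0, 0, 0]
    - [0, 0, 0]
    - [0, 0, 0]
  twist:
    - [0, 0, 0.14]
    - [0, 0, 0.14]
    - [0, 0, 0.14]
    - [0, 0, 0.14]
    - [0, 0, 0.14]
    - [0, 0, 0.14]
    - [0, 0, 0.14]
    - [0, 0, 0.14]
    - [0, 0, 0.14]
    - [0, 0, 0.14]
  fingers: [0.55, 0.55, 0.55, 0.55, 0.55, 0.55, 0.55, 0.55, 0.55, 0.55]

```text
time: 53.5
position: [0.4167, -0.4026, 0.1072]
tool_rot: [2.052, 2.373, -0.002]
ft_force: [-0.0, 0.7, -0.4]
grip_width: 0.449
grip_force: 0.0
```

apply_moves:
  dp:
    - [0, 0, 0]
    - [0, 0, 0]
    - [0, 0, 0]
    - [0, 0, 0]
    - [0, 0, 0]
    - [0, 0, 0]
    - [0, 0, 0]
    - [0, 0, 0]
    - [0, 0, 0]
    - [0, 0, 0]
  twist:
    - [0, 0, 0.14]
    - [0, 0, 0.14]
    - [0, 0, 0.14]
    - [0, 0, 0.14]
    - [0, 0, 0.14]
    - [0, 0, 0.14]
    - [0, 0, 0.14]
    - [0, 0, 0.14]
    - [0, 0, 0.14]
    - [0, 0, 0.14]
  fingers: [0.55, 0.55, 0.55, 0.55, 0.55, 0.55, 0.55, 0.55, 0.55, 0.55]

```text
time: 54.5
position: [0.4167, -0.4026, 0.1072]
tool_rot: [3.098, 0.493, 0.004]
ft_force: [0.1, -0.7, 0.4]
grip_width: 0.454
grip_force: 0.0
```

apply_moves:
  dp:
    - [0, 0, 0]
    - [0, 0, 0]
    - [0, 0, 0]
    - [0, 0, 0]
    - [0, 0, 0]
  twist:
    - [0, 0, 0.14]
    - [0, 0, 0.14]
    - [0, 0, 0.06]
    - [0, 0, 0]
    - [0, 0, 0]
  fingers: [0.55, 0.55, 0.55, 0.55, 0.55]

```text
time: 55.0
position: [0.4163, -0.4025, 0.1065]
tool_rot: [3.138, -0.028, 0.003]
ft_force: [0.2, 0.4, -0.2]
grip_width: 0.449
grip_force: 0.0
```

Run:
```python
from h import *
go((.4163,-.402,.006),np.radians(-1)); print(ctrl.get_state()['joint_positions'].round(3))
```

```text
pos [ 0.4163 -0.4025  0.1065] shift tool [-0.0002 -0.0009  0.1005] twist [ 0.004 -0.002 -0.001] t 55.0
[-0.244  0.514  1.231  1.808 -0.522  1.195 -0.441]
```

apply_moves:
  dp:
    - [0, -0.001, 0.025]
    - [0, 0, 0.025]
    - [0, 0, 0.025]
    - [0, 0, 0.015]
    - [0, 0, 0.01]
    - [0, 0, 0]
    - [0, 0, 0]
    - [0, 0, 0]
    - [0, 0, 0]
    - [0, 0, 0]
  twist:
    - [0, 0, 0]
    - [0, 0, 0]
    - [0, 0, 0]
    - [0, 0, 0]
    - [0, 0, 0]
    - [0, 0, 0]
    - [0, 0, 0]
    - [0, 0, 0]
    - [0, 0, 0]
    - [0, 0, 0]
  fingers: [0.55, 0.55, 0.55, 0.55, 0.55, 0.55, 0.55, 1, 1, 1]

```text
time: 56.0
position: [0.4159, -0.4016, 0.006]
tool_rot: [3.139, -0.033, 0.002]
ft_force: [-0.3, 1.0, 0.4]
grip_width: 0.261
grip_force: 0.8
```

apply_moves:
  dp:
    - [0, 0, 0]
    - [0, 0, 0]
    - [0, 0, -0.02]
    - [0, 0, -0.03]
    - [0, 0, -0.03]
    - [0, 0, -0.03]
    - [0, 0, -0.03]
    - [0, 0, -0.02]
    - [0, 0, 0]
    - [0, 0, 0]
  twist:
    - [0, 0, 0]
    - [0, 0, 0]
    - [0, 0, 0]
    - [0, 0, 0]
    - [0, 0, 0]
    - [0, 0, 0]
    - [0, 0, 0]
    - [0, 0, 0]
    - [0, 0, 0]
    - [0, 0, 0]
  fingers: [1, 1, 1, 1, 1, 1, 1, 1, 1, 1]

```text
time: 57.0
position: [0.4152, -0.401, 0.1648]
tool_rot: [3.139, -0.033, 0.001]
ft_force: [-0.0, -0.1, -2.8]
grip_width: 0.24
grip_force: 55.0
```

Run:
```python
from h import *
go((*CL[0],.165),YC-np.pi); print(ctrl.get_state()['joint_positions'].round(3))
```

```text
pos [ 0.4152 -0.401   0.1648] shift tool [ 0.2121 -0.3176 -0.0009] twist [ 0.003 -0.001 -0.098] t 57.0
[-0.252  0.39   1.203  1.747 -0.38   1.266 -0.55 ]
```

apply_moves:
  dp:
    - [0.0235, -0.035, 0]
    - [0.0235, -0.035, 0]
    - [0.0235, -0.035, 0]
    - [0.0235, -0.035, 0]
    - [0.0235, -0.035, 0]
    - [0.0235, -0.036, 0]
    - [0.0235, -0.036, 0]
    - [0.0235, -0.036, 0]
    - [0.0235, -0.035, 0]
    - [0, 0, 0]
  twist:
    - [0, 0, 0]
    - [0, 0, 0]
    - [0, 0, 0]
    - [0, 0, 0]
    - [0, 0, 0]
    - [0, 0, 0]
    - [0, 0, 0]
    - [0, 0, 0]
    - [0, 0, -0.098]
    - [0, 0, 0]
  fingers: [1, 1, 1, 1, 1, 1, 1, 1, 1, 1]

```text
time: 58.0
position: [0.6363, -0.0787, 0.1611]
tool_rot: [3.138, 0.142, -0.003]
ft_force: [0.3, 0.8, -1.8]
grip_width: 0.239
grip_force: 55.0
```

apply_moves:
  dp:
    - [0, 0, 0.03]
    - [0, 0, 0.02]
    - [0, 0, 0]
    - [0, 0, 0]
  twist:
    - [0, 0, 0]
    - [0, 0, 0]
    - [0, 0, 0]
    - [0, 0, 0]
  fingers: [1, 1, 1, 1]

```text
time: 58.4
position: [0.6328, -0.0883, 0.1135]
tool_rot: [3.136, 0.119, -0.003]
ft_force: [-0.2, -0.7, -1.3]
grip_width: 0.237
grip_force: 55.0
```

Run:
```python
from h import *
go((*CL[0],.058),YC-np.pi); print(ctrl.get_state()['joint_positions'].round(3))
```

```text
pos [ 0.6328 -0.0883  0.1135] shift tool [ 0.0014 -0.0004  0.0555] twist [ 0.004  0.002 -0.001] t 58.4
[-0.668  0.558  1.032  1.64  -0.497  1.235 -1.028]
```

apply_moves:
  dp:
    - [0.001, 0, 0.015]
    - [0, 0, 0.01]
    - [0, 0, 0.005]
    - [0, 0, 0.004]
    - [0, 0, 0.004]
    - [0, 0, 0.004]
    - [0, 0, 0.004]
    - [0, 0, 0.004]
    - [0, 0, 0.005]
    - [0, 0, 0]
  twist:
    - [0, 0, 0]
    - [0, 0, 0]
    - [0, 0, 0]
    - [0, 0, 0]
    - [0, 0, 0]
    - [0, 0, 0]
    - [0, 0, 0]
    - [0, 0, 0]
    - [0, 0, 0]
    - [0, 0, 0]
  fingers: [1, 1, 1, 1, 1, 1, 1, 1, 1, 1]

```text
time: 59.4
position: [0.6366, -0.0882, 0.0609]
tool_rot: [3.136, 0.12, 0.008]
ft_force: [3.6, -0.3, 2.4]
grip_width: 0.24
grip_force: 55.0
```

apply_moves:
  dp:
    - [0, 0, 0.003]
    - [0, 0, 0]
  twist:
    - [0, 0, 0]
    - [0, 0, 0]
  fingers: [1, 1]

```text
time: 59.6
position: [0.6367, -0.0883, 0.0607]
tool_rot: [3.137, 0.121, 0.007]
ft_force: [-3.6, 2.2, 20.6]
grip_width: 0.235
grip_force: 55.0
```

Seated. Release, retreat, and check everything with one composite picture.

apply_moves:
  dp:
    - [0, 0, -0.003]
    - [0, 0, 0]
    - [0, 0, 0]
    - [0, 0, -0.02]
    - [0, 0, -0.03]
    - [0, 0, -0.03]
    - [0, 0, -0.03]
    - [-0.02, 0, -0.03]
    - [-0.04, 0, -0.03]
    - [-0.04, 0, -0.03]
  twist:
    - [0, 0, 0]
    - [0, 0, 0]
    - [0, 0, 0]
    - [0, 0, 0]
    - [0, 0, 0]
    - [0, 0, 0]
    - [0, 0, 0]
    - [0, 0, 0]
    - [0, 0, 0]
    - [0, 0, 0]
  fingers: [1, 0.55, 0.55, 0.55, 0.55, 0.55, 0.55, 0.55, 0.55, 0.55]

```text
time: 60.6
position: [0.5344, -0.0954, 0.2586]
tool_rot: [3.132, 0.12, -0.006]
ft_force: [-1.4, 0.8, 3.1]
grip_width: 0.45
grip_force: 0.0
```

apply_moves:
  dp:
    - [-0.03, 0.03, -0.02]
    - [-0.03, 0.03, 0]
    - [-0.02, 0.03, 0]
    - [0, 0.03, 0]
    - [0, 0, 0]
    - [0, 0, 0]
  twist:
    - [0, 0, 0]
    - [0, 0, 0]
    - [0, 0, 0]
    - [0, 0, 0]
    - [0, 0, 0]
    - [0, 0, 0]
  fingers: [0.55, 0.55, 0.55, 0.55, 0.55, 0.55]

```text
time: 61.2
position: [0.4646, -0.2208, 0.2786]
tool_rot: [3.136, 0.117, -0.002]
ft_force: [1.0, 0.4, -0.6]
grip_width: 0.446
grip_force: 0.0
```

Run:
```python
from h import *
im,C=snap("side","sf"); im2,C2=snap("scene","scf")
for n,i,c in(("side",im,C),("scene",im2,C2)):
    N=[]
    for q,a,r in blobs(i,(14,130,90),(22,255,255),15):
        p=plane(c,q,.071)[0]
        if .48<p[0]<.78 and -.14<p[1]<.16: N.append(p[:2].round(3).tolist())
    print(n,sorted(N,key=lambda p:p[1]))
for k,p in enumerate(CL): print("expected nuts",[(np.array(p)+s*.093*np.array([.997,.077])).round(3).tolist() for s in(-1,1)])
f=lambda a,w,h:cv2.resize(a,(w,h),interpolation=cv2.INTER_CUBIC)
o=np.zeros((600,800,3),np.uint8)
o[:300,:400]=f(im[95:200,240:380],400,300); o[:300,400:]=f(im2[170:320,400:600],400,300)
o[300:,:400]=f(im[205:325,270:430],400,300); o[300:,400:]=f(im2[240:345,255:395],400,300)
cv2.imwrite("pics/fin.png",o[:,:,::-1])
```

```text
side [[0.548, -0.096], [0.731, -0.082], [0.542, -0.029], [0.724, -0.016], [0.536, 0.036], [0.718, 0.05], [0.53, 0.101], [0.712, 0.116]]
scene [[0.54, -0.094], [0.724, -0.08], [0.534, -0.028], [0.717, -0.014], [0.527, 0.037], [0.521, 0.104], [0.704, 0.118]]
expected nuts [[0.541, -0.095], [0.727, -0.081]]
expected nuts [[0.536, -0.029], [0.722, -0.014]]
expected nuts [[0.532, 0.037], [0.717, 0.051]]
expected nuts [[0.527, 0.103], [0.713, 0.117]]
```

View pics/fin.png

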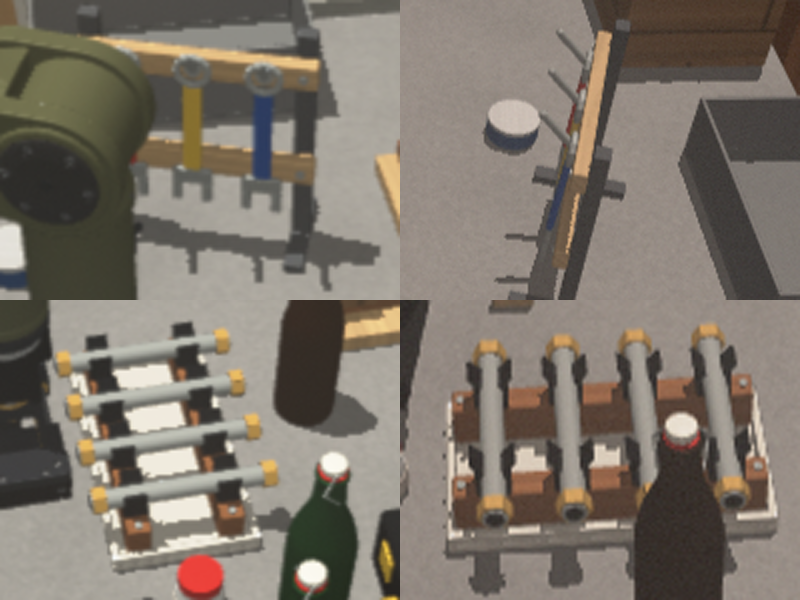

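The picture shows all four tubes seated in their clips. Blue and yellow hang on their pegs. Red is partly hidden by the arm, but its eye and jaw show at peg1. The bottles, jar and tin that are in view look unmoved.

```bash
python3 -c "
from bench import ctrl
print(ctrl.close_job())"
```

```text
the job is handed in; nothing more can be done
None
```

I handed the job in at about 61 s: all four tubes are pressed home in the cradle clips and the three spanners hang on separate pegs, but red was partly hidden by the arm in the last check and the hand-in gave no verdict.

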